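# Slide the transit case open to the clip and pack the crated insulator

## Robot

A 6-joint arm with a two-finger parallel gripper is mounted at the origin on the work surface. World frame = base frame: x ahead of the robot, y to its left, z up, the work surface at z = 0. Lengths are in mm, angles in rad, forces in N, time in s.
With the tool pointing down it reaches from about 400 to 925 mm from the base axis. Payload 12.5 kg.
Tool frame: the origin (TCP) lies on the centre line of the jaws, within the pads' length; the fingertips stand 25 mm ahead of it and the grasp point (between the pads) lies 6 mm ahead of it (env.tip_extent is the distance from the TCP to the fingertips, in mm); x points along the fingers, z is the direction in which the jaws open and shut, and the axes are right-handed (so a half turn about x gives the same grasp; the last joint's range is limited). The gripper opens to 95 mm and grips with 3 to 60 N. Pads are 20 mm wide; open, the fingers measure 119 mm over their backs; the gripper's body (75 mm by 180 mm) begins 59 mm behind the grasp point.
Start: joints at [-1.338, 0.491, 1.559, -0, 1.092, -0.106], TCP at [207.745, -589.479, 239.661] pointing down, gripper open.
Joint ranges: [-3.1, 3.1], [-0.84, 2.19], [0.05, 2.79], [-1.13, 4.28], [0.06, 2.93], [-2.69, 2.69]. Speed limits (rad/s): [2.22, 2.22, 2.79, 3.14, 3.14, 3.14].

## Interface

Orientations are given as [roll, pitch, yaw] about the fixed x, y, z axes, in that order (R = Rz(yaw) Ry(pitch) Rx(roll)).
In Python, from cell import env gives the robot as it stands.
- The arm moves only by the tool step_arm, never from a script. Its argument "rows" is a list of rows, each a list of 6 numbers: the shift along the tool's x, y, z in mm, then the turn, a rotation vector about the tool's x, y, z in rad. In form: [[x, y, z, wx, wy, wz], ...]. A call has 1 to 8 rows; each row shifts and turns the pose as measured when the row begins, along the tool's axes as they then stand; what a row does not reach is not made up. A row lasts 1/8 s, in which the tool goes at most 62.5 mm and 10.7 degrees, less where a joint would pass 70% of its speed; a pose out of reach is approached as far as the arm can. A call is refused whole if a number of a shift passes 62.5 or a number of a turn 0.188, either way. A call with a gripper value outside its range is refused whole. "grip" is the finger opening in mm, from 0 to 95.1, set as the call begins (left out, the last holds). The fingers move at their own pace and stop on an object; the grip force is fixed at half the most. Time passes only in rows, so rows that do not move let the fingers close. It gives the time, the measured TCP pose, the force and the opening at its end, in the units of the state.
- env.state(): the state, without advancing time (a new reading comes with each control period).
- env.read_camera(name): name is "side" or "top" or "wrist"; returns the picture (400x640x3 uint8, red, green, blue); there is no depth.
- env.get_calibration(name): a dict with "fx", "fy", "cx", "cy" (pixels), "D" ([k1, k2, p1, p2, k3] as OpenCV has them; the pictures are not rectified), "pose" (4x4, takes a point from camera to world coordinates); the wrist camera has in their place "hand_eye" (4x4, takes a point from camera to tool coordinates, whose origin is the TCP and whose axes are the tool frame's). Camera axes: x right, y down, z forward; pixel columns grow to the right and rows downward; lengths in mm; the calibration is good to about 2 mm. A picture is of the moment at which its call begins: read the wrist's pose just before it. get_calibration takes no time and is no camera call.
- env.job_done(): hands the job in, once; it reports no verdict.
The state is a dict: "t": time; "joints": joint angles; "qvel": joint speeds; "tau": joint torques, N m; "eef_pos": TCP position; "tcp_rot": TCP orientation; "ft_force": force on the tool from outside, world axes, zero at the start; "moment": the same for the moment, N m; "opening": opening from 0.0 (shut) to 1.0 (fully open).
Only numpy, scipy, OpenCV 4.12 (cv2) and the standard library are available. Lean on these libraries where they do the work, as an engineer would, in place of code of your own. Each camera call takes 0.05 s, during which the arm holds its last target.

## Task

Pull the stiff sliding lid of the plywood transit case open until its red trailing edge lines up with the red clip on the rim, and leave it there. Then take the small wooden crate from its two-walled stand and pack it upright in the uncovered bay, lowering it gently (no dropping, no hard pressing) until you feel it rest on the pile of boards before you let go; the bay is too narrow for fingers beside the crate's long sides and the stand leaves none at its short ends, so set the crate down on the way and take it again the other way round. Leave the bottle, the two loose insulators and the tin standing where they are.

Things in the scene. Friction and masses are not known exactly. Their poses are not given: they have to be found in the camera images.
- case: Plywood transit case fixed to the table, 166 mm (its x) by 158 mm (y), walls 8 mm thick and 104 mm high; on its two x sides lid rails 6 mm wide reach up to 113 mm. Origin: centre of its underside, at table height. A solid block fills y -15 to +15 mm up to the rim; the bay on its -y side is full and stays covered, the packing bay is on its +y side.
- bay (a point): Centre of the packing bay's mouth: the case's x 0, y +43 mm, 104 mm above the table; axes as the case's. The bay is 150 mm (x) by 56 mm (y). On its floor lies a flat, level pile of boards; unknown beforehand, its top is 24 to 42 mm above the table and gives about 1 mm per 4 N. The crate goes in with its 60 mm length along the case's x, either way round.
- lid (a joint): Opening of the sliding lid in metres: 0 shut (trailing edge at the case's y = +79 mm), grows towards the case's -y, at most 0.13; starts at up to 0.02. Dry friction about 13 N; it stays where left. The lid is a panel 148 mm (x) by 158 mm (y) by 6 mm on top of the case, upper face 110 mm above the table; it overhangs the case's -y end as it opens.
- lid_edge (a point): The +x end of the lid's trailing (+y) edge, marked by a red stripe, on the upper face. This edge moves towards -y as the lid opens; it is to line up with the clip. Axes as the case's.
- lid_grip (a point): Point to grip on the lid's handle: a dark upright wooden cleat, 80 mm along the case's x, 12 mm thick along y, standing 34 mm up from the lid. The point is at mid length and thickness, 25 mm above the lid's upper face (9 mm below the cleat's top).
- clip: Red clip on the outside of the case's +x wall, 12 by 10 by 30 mm, fixed, top 118 mm above the table. Origin: its middle in plan, 109 mm above the table; axes parallel to the case's. The lid is rightly open when lid_edge has the same y as this origin in the case's frame; the clip's place along y varies (lid openings of 70 to 90 mm).
- stand: Wooden stand fixed to the table: base 60 mm (its x) by 92 mm (y), 6 mm thick, with two upright walls 12 mm thick, 80 mm high, at its y ends, 68 mm apart inside; open on its two x sides. Origin: centre of the underside.
- crate: Small closed slatted wooden crate with teal glass showing between the slats and an orange dot on top: 60 mm long (its x), 42 mm wide (its y), 60 mm high, 0.25 to 0.5 kg, loose. Origin: centre of its underside. It starts on the stand's base (6 mm up), its length between the two walls with 4 mm to spare at each end; it can stand anywhere on the table.
- bottle: Bystander: brown glass bottle, 60 mm in diameter, 190 mm tall, standing. Origin: centre of the underside.
- insulator_a: Bystander: teal glass insulator, 80 mm in diameter, 95 mm tall, standing. Origin: centre of the underside.
- insulator_b: Bystander: green glass insulator, 80 mm in diameter, 95 mm tall, standing. Origin: centre of the underside.
- tin: Bystander: yellow round tin, 60 mm in diameter, 50 mm tall, standing. Origin: centre of the underside.
Things that resemble listed ones, but are neither listed nor needed, are in the scene too. What is shaped like the crate but green is not meant.

How it is judged:
By the outcome, as a careful person would: the job done as asked, in the order asked, and still so for the second after the job is handed in, with the robot touching nothing.
It also fails if it takes over 72 s, if anything falls off the work surface, if the arm or the gripper's body presses on something with over 40 N, if the wrist force passes 120 N, or if a joint passes its speed limit or range.

## Working session

There is one attempt and no reset: what is moved stays moved. The work goes in short steps, Python scripts to look and compute and a tool call to move; the robot and the scene stay as the last step left them, time stands still between calls to the robot, and variables do not carry over. Pictures are saved under pics/ and viewed, and the job is handed in when it is done.

Besides the shell and the picture viewer there is one more tool, called after "Request:" in YAML: its name, and indented under it one key for each argument. step_arm: Moves the arm, as the interface text tells. Its arguments: {"type":"object","properties":{"rows":{"type":"array","items":{"type":"array","items":{"type":"number"}}},"grip":{"type":"number"}},"required":["rows"]}

```bash
ls; mkdir -p pics; python3 - <<'E'
from cell import env
import cv2
print(env.state())
for n in ["side","top","wrist"]:
    c=env.get_calibration(n);print(n,c)
    cv2.imwrite(f"pics/a_{n}.png",env.read_camera(n)[:,:,::-1])
print(env.tip_extent)
E
```

```text
pics
{'t': 0.0, 'joints': array([-1.33758587e+00,  4.91570370e-01,  1.55945653e+00,  1.78869345e-05,
        1.09168386e+00, -1.05601325e-01]), 'qvel': array([ 0.00047853,  0.00039627, -0.00102279,  0.00050325, -0.00151149,
        0.00196658]), 'tau': array([-5.80892847e-04, -6.12641287e+01, -2.58176762e+01,  6.91941823e-02,
        4.82332322e-02, -1.70655358e-04]), 'eef_pos': array([ 207.70360729, -589.25015945,  239.05257351]), 'tcp_rot': array([3.02180431, 1.5696781 , 1.78981151]), 'ft_force': array([0.28251273, 0.08916518, 0.75869504]), 'moment': array([0.03907125, 0.03304438, 0.01905728]), 'opening': 1.0040608979800714}
side {'fx': 417.3811883585741, 'fy': 417.3811883585741, 'cx': 319.6726728392229, 'cy': 196.03087021915374, 'D': array([0.03549981, 0.        , 0.        , 0.        , 0.        ]), 'pose': array([[-9.65508911e-01, -1.17362505e-01,  2.32418985e-01,
         2.70925555e+02],
       [-2.59901342e-01,  4.87957406e-01, -8.33275982e-01,
         1.01457566e+03],
       [-1.56152089e-02, -8.64941392e-01, -5.01629897e-01,
         6.89720154e+02],
       [ 0.00000000e+
[... 444 characters left out ...]
7606628e-03, -4.26528734e-02, -9.99089373e-01,
         1.15017362e+03],
       [ 0.00000000e+00,  0.00000000e+00,  0.00000000e+00,
         1.00000000e+00]])}
wrist {'fx': 288.4755758858504, 'fy': 288.4755758858504, 'cx': 333.0332441580786, 'cy': 199.89124380599137, 'D': array([-0.0404253,  0.       ,  0.       ,  0.       ,  0.       ]), 'hand_eye': array([[-1.96660085e-04, -2.79222550e-01,  9.60226395e-01,
        -1.45463202e+02],
       [ 6.53616525e-04, -9.60226244e-01, -2.79222372e-01,
         7.86353845e+01],
       [ 9.99999767e-01,  5.72707943e-04,  3.71342648e-04,
         9.23856315e-01],
       [ 0.00000000e+00,  0.00000000e+00,  0.00000000e+00,
         1.00000000e+00]])}
25.0
```

View pics/a_top.png

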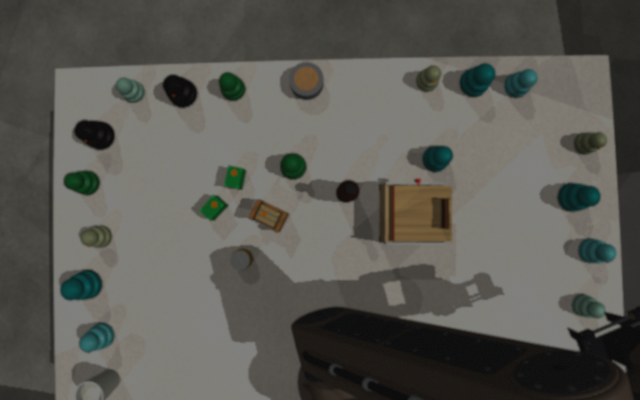

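View pics/a_side.png

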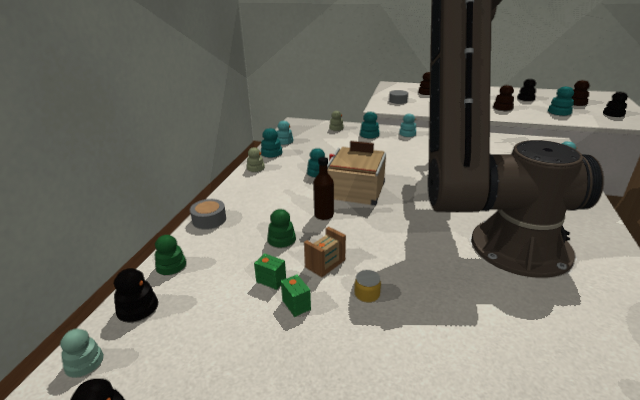

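View pics/a_wrist.png

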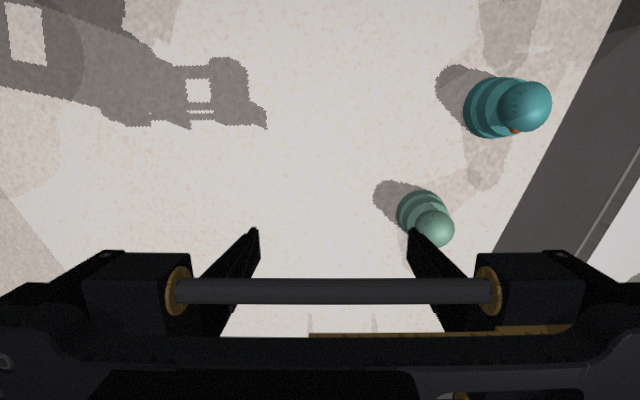

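```bash
cat > h.py <<'E'
import numpy as np, cv2
from scipy.spatial.transform import Rotation as R
def ray(c,px,T=None):
    K=np.array([[c['fx'],0,c['cx']],[0,c['fy'],c['cy']],[0,0,1]])
    p=cv2.undistortPoints(np.array([[px]],float),K,c['D'])[0,0]
    P=c['pose'] if T is None else T
    d=P[:3,:3]@np.array([p[0],p[1],1.]); return P[:3,3],d/np.linalg.norm(d)
def plane(c,px,z,T=None):
    o,d=ray(c,px,T); return o+d*(z-o[2])/d[2]
def tri(rs):
    A=np.zeros((3,3));b=np.zeros(3)
    for o,d in rs:
        M=np.eye(3)-np.outer(d,d);A+=M;b+=M@o
    x=np.linalg.solve(A,b); return x,[np.linalg.norm((np.eye(3)-np.outer(d,d))@(x-o)) for o,d in rs]
def proj(c,p,T=None):
    P=np.linalg.inv(c['pose'] if T is None else T)
    K=np.array([[c['fx'],0,c['cx']],[0,c['fy'],c['cy']],[0,0,1]])
    q=P[:3,:3]@np.asarray(p)+P[:3,3]
    return cv2.projectPoints(q.reshape(1,1,3),np.zeros(3),np.zeros(3),K,c['D'])[0].ravel()
def toolT(s):
    T=np.eye(4);T[:3,:3]=R.from_euler('xyz',s['tcp_rot']).as_matrix();T[:3,3]=s['eef_pos'];return T
def wristT(env,s): return toolT(s)@env.get_calibration('wrist')['hand_eye']
E
python3 - <<'E'
import cv2
a=cv2.imread('pics/a_top.png');s=cv2.imread('pics/a_side.png')
f=lambda im,x0,y0,x1,y1,n,k:cv2.imwrite(f'pics/{n}.png',cv2.convertScaleAbs(cv2.resize(im[y0:y1,x0:x1],None,fx=k,fy=k,interpolation=cv2.INTER_CUBIC),alpha=1.5))
f(a,370,165,470,255,'b1',6);f(a,195,140,305,280,'b2',4);f(s,300,110,410,210,'b3',6);f(s,240,210,400,320,'b4',5)
E
```

```text
(no output)
```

View pics/b1.png

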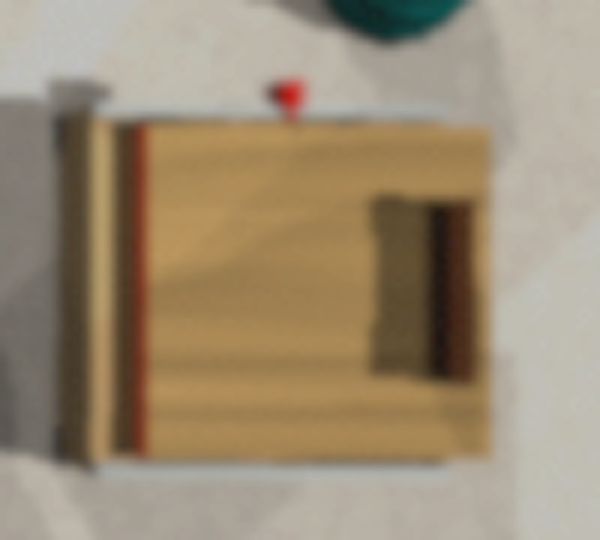

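View pics/b2.png

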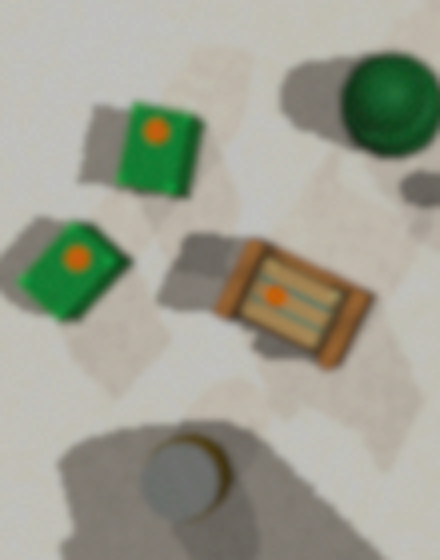

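View pics/b3.png

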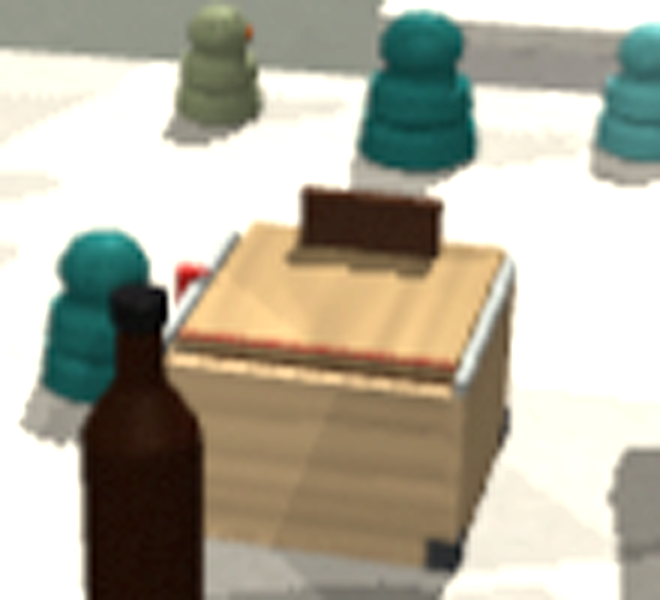

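View pics/b4.png

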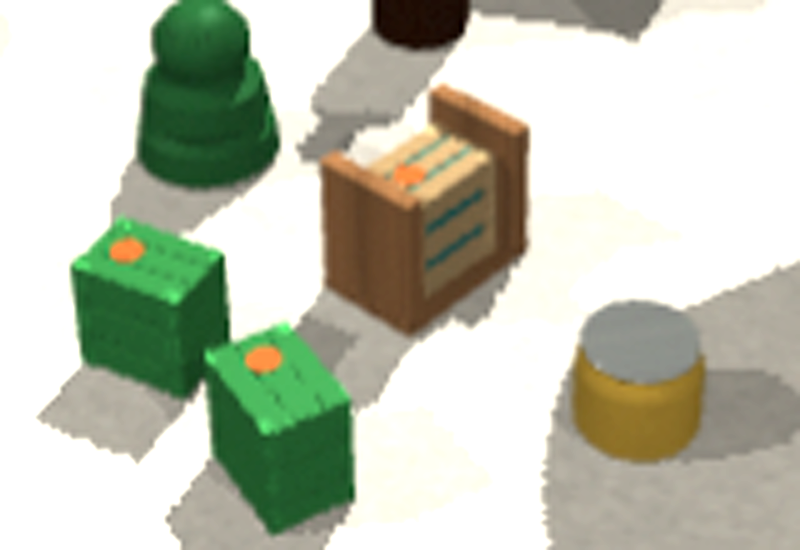

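```bash
python3 - <<'E'
from cell import env
from h import *
c=env.get_calibration('top');s=env.get_calibration('side')
b=lambda u,v,x0,y0,k:((u+.5)/k-.5+x0,(v+.5)/k-.5+y0)
def t(n,px,z): print(n,plane(c,px,z).round(1))
t('cleat top mid',b(459,291,370,165,6),144)
t('cleat top +x end',b(457,200,370,165,6),144)
t('cleat top -x end',b(459,380,370,165,6),144)
t('stripe +x',b(141,124,370,165,6),110)
t('stripe -x',b(139,455,370,165,6),110)
t('clip',b(292,92,370,165,6),118)
t('lid leading +x',b(488,127,370,165,6),110); t('lid lead -x',b(488,458,370,165,6),110)
for n,p in dict(w1a=(245,240),w1b=(267,240),w1c=(240,318),w1d=(218,312),w2a=(352,288),w2b=(374,297),w2c=(338,370),w2d=(318,362)).items(): t(n,b(*p,195,140,4),80)
t('dot',b(276,296,195,140,4),66)
for n,p,z in [('bottle',(345,190),190),('insA',(437,158),60),('insB',(292,165),60),('tin',(241,258),50),('green1',(234,177),60),('green2',(213,207),60)]: t(n,p,z)
E
```

```text
cleat top mid [ 483.4 -277.3  144. ]
cleat top +x end [ 522.7 -278.   144. ]
cleat top -x end [ 445.2 -275.9  144. ]
stripe +x [ 561.1 -148.9  110. ]
stripe -x [ 414.3 -143.2  110. ]
clip [ 573.1 -214.9  118. ]
lid leading +x [ 555.9 -304.4  110. ]
lid lead -x [ 408.6 -298.7  110. ]
w1a [533.1 223.   80. ]
w1b [532.8 207.9  80. ]
w1c [479.8 227.4  80. ]
w1d [484.3 242.4  80. ]
w2a [498.4 150.3  80. ]
w2b [491.9 135.4  80. ]
w2c [442.7 161.1  80. ]
w2d [448.5 174.6  80. ]
dot [494.2 204.4  66. ]
bottle [547.3 -14.3 190. ]
insA [ 638.1 -285.4   60. ]
insB [628.4 123.   60. ]
tin [371.4 272.8  50. ]
green1 [598.9 286.4  60. ]
green2 [516.3 346.7  60. ]
```

```bash
cat >> h.py <<'E'
def Rdes(yaw):  # tool down, tool z at world angle yaw
    z=np.array([np.cos(yaw),np.sin(yaw),0]);x=np.array([0,0,-1.]);return np.c_[x,np.cross(z,x),z]
def step(s,p,yaw):
    T=toolT(s);d=T[:3,:3].T@(np.asarray(p)-T[:3,3]);w=R.from_matrix(T[:3,:3].T@Rdes(yaw)).as_rotvec()
    return d.round(1),w.round(3)
E
python3 - <<'E'
from cell import env
from h import *
s=env.state();T=toolT(s);print(T.round(3));print(np.arctan2(T[1,2],T[0,2]))
for p,y in [((483,-250,300),np.pi/2),((483,-250,300),-np.pi/2)]:print(step(s,p,y))
E
```

```text
[[-0.00000e+00  9.43000e-01  3.32000e-01  2.07687e+02]
 [ 1.00000e-03  3.32000e-01 -9.43000e-01 -5.89321e+02]
 [-1.00000e+00  0.00000e+00 -1.00000e-03  2.39228e+02]
 [ 0.00000e+00  0.00000e+00  0.00000e+00  1.00000e+00]]
-1.231996377270351
(array([ -60.6,  372.4, -228.6]), array([-2.803e+00, -0.000e+00, -1.000e-03]))
(array([ -60.6,  372.4, -228.6]), array([ 0.339, -0.001,  0.   ]))
```

Request:
step_arm:
  rows:
    - [-30, 0, 0, 0.187, 0, 0]
    - [-30, 0, 0, 0.187, 0, 0]
    - [0, 37, -53, 0, 0, 0]
    - [0, 37, -53, 0, 0, 0]
    - [0, 37, -53, 0, 0, 0]
    - [0, 37, -53, 0, 0, 0]
    - [0, 37, -53, 0, 0, 0]
    - [0, 37, -53, 0, 0, 0]

```text
t: 1.15
eef_pos: [437.0, -289.7, 299.6]
tcp_rot: [-2.946, 1.567, 1.714]
ft_force: [0.7, -0.8, -0.7]
opening: 0.999
```

```bash
python3 - <<'E'
from cell import env
from h import *
s=env.state();print(s['eef_pos'].round(1),step(s,(480,-230,300),-1.607));
np.save('w1.npy',wristT(env,s));cv2.imwrite('pics/w1.png',env.read_camera('wrist')[:,:,::-1])
E
```

```text
[ 437.  -289.7  299.6] (array([ -0.2,  39.9, -61.8]), array([-0.016, -0.004,  0.001]))
```

View pics/w1.png

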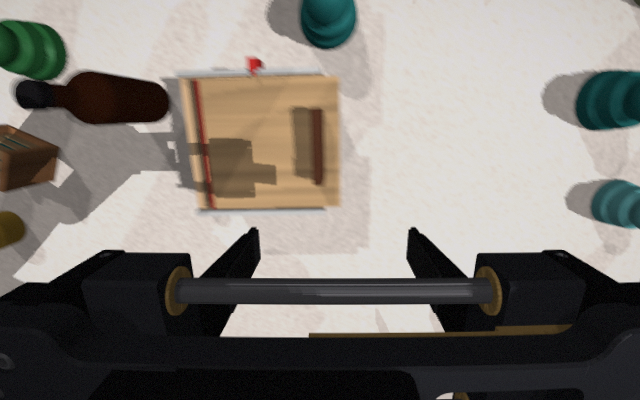

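Request:
step_arm:
  rows:
    - [30, 22, -13, -0.016, 0, 0]
    - [30, 22, -13, 0, 0, 0]
    - [0, 0, 0, 0, 0, 0]

```text
t: 1.58
eef_pos: [487.4, -257.1, 238.7]
tcp_rot: [2.966, 1.566, 1.368]
ft_force: [-0.0, -0.6, 1.1]
opening: 1.002
```

```bash
python3 - <<'E'
from cell import env
from h import *
s=env.state();print(s['eef_pos'].round(1),s['ft_force']);
np.save('w2.npy',wristT(env,s));im=env.read_camera('wrist')[:,:,::-1];cv2.imwrite('pics/w2.png',im)
a=cv2.imread('pics/w1.png')
cv2.imwrite('pics/w1z.png',cv2.resize(a[45:225,160:355],None,fx=4,fy=3.2,interpolation=cv2.INTER_CUBIC))
E
```

```text
[ 487.4 -257.1  238.7] [-0.01329139 -0.61221168  1.10099097]
```

View pics/w2.png

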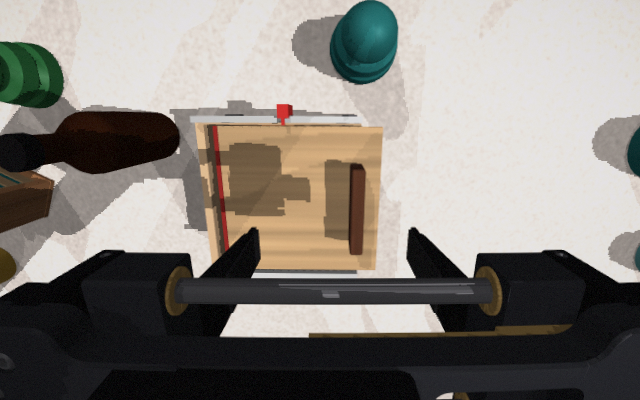

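View pics/w1z.png

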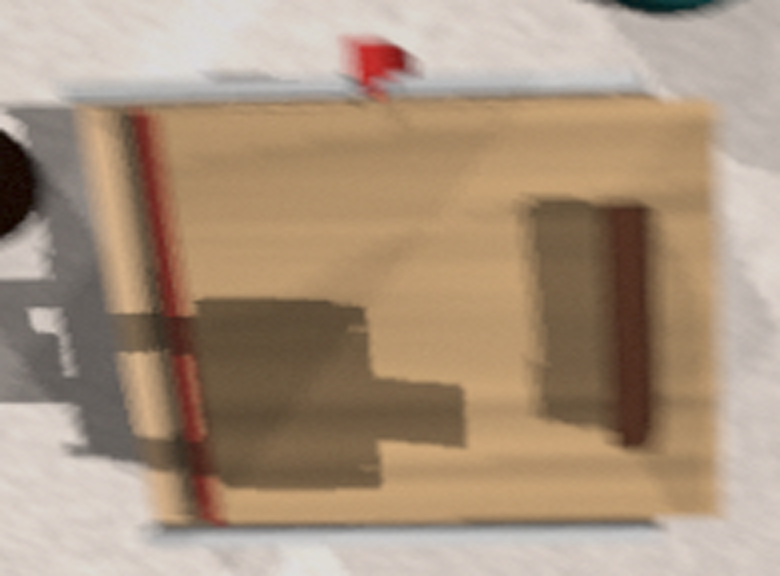

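```bash
python3 - <<'E'
import cv2
a=cv2.imread('pics/w2.png')
cv2.imwrite('pics/w2z.png',cv2.resize(a[90:285,190:390],None,fx=4,fy=3,interpolation=cv2.INTER_CUBIC))
E
```

```text
(no output)
```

View pics/w2z.png

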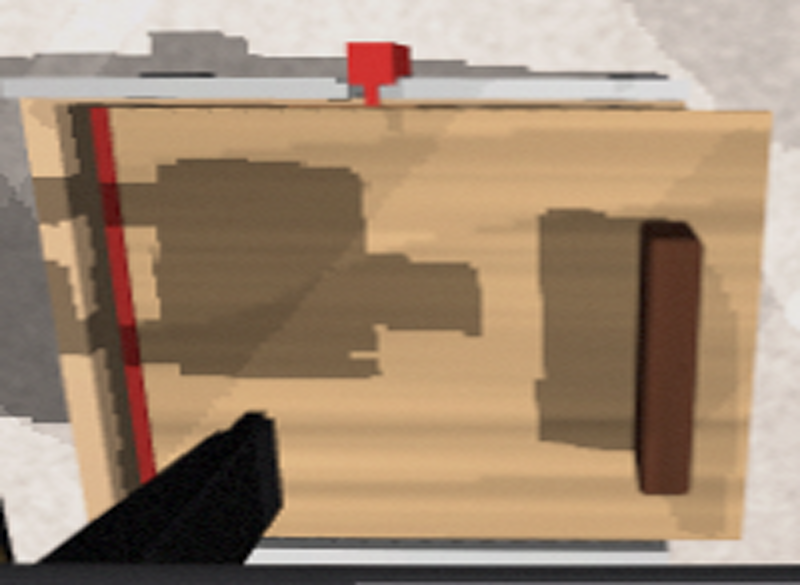

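```bash
python3 - <<'E'
from cell import env
from h import *
c=env.get_calibration('wrist');T=np.load('w2.npy');t=env.get_calibration('top');sd=env.get_calibration('side')
b=lambda u,v:((u+.5)/4-.5+190,(v+.5)/3-.5+90)
f=lambda u,v,z:plane(c,b(u,v),z,T)
C=[f(u,v,144) for u,v in [(648,237),(700,240),(688,493),(640,493)]]
for p in C:print(p.round(1))
print('cleat mid',np.mean(C,0).round(1))
print('clip top c',f(370,62,118).round(1),'ptr',f(373,100,113).round(1))
print('clip corners',[f(*q,118).round(1) for q in [(347,43),(393,43),(393,82),(347,82)]])
e=[f(90,108,110),f(122,360,110),f(134,480,110)];print('stripe outer',[x.round(1) for x in e]); print(f(108,108,110).round(1))
# lid lead edge
print('lead',f(771,112,110).round(1),f(742,540,110).round(1))
bt=lambda u,v:((u+.5)/6-.5+370,(v+.5)/6-.5+165)
bs=lambda u,v:((u+.5)/6-.5+300,(v+.5)/6-.5+110)
# triangulate
print('cleat +x+y corner top: wrist,top,side',tri([ray(c,b(648,237),T),ray(t,bt(446,201)),ray(sd,bs(302,188))]))
print('cleat -x+y corner', tri([ray(c,b(640,493),T),ray(t,bt(446,380)),ray(sd,bs(441,200))]))
print('clip',tri([ray(c,b(370,62),T),ray(t,bt(292,92))]))
print('stripe +x',tri([ray(c,b(90,108),T),ray(t,bt(133,124)),ray(sd,bs(178,335))]))
E
```

```text
[ 523.6 -274.3  144. ]
[ 522.4 -285.2  144. ]
[ 444.2 -282.8  144. ]
[ 444.5 -271.7  144. ]
cleat mid [ 483.7 -278.5  144. ]
clip top c [ 572.9 -214.7  118. ] ptr [ 561.9 -213.7  113. ]
clip corners [array([ 578.4, -210. ,  118. ]), array([ 578.1, -220.1,  118. ]), array([ 567. , -219.4,  118. ]), array([ 567.3, -209.1,  118. ])]
stripe outer [array([ 561.6, -146.8,  110. ]), array([ 479.4, -143.4,  110. ]), array([ 435.2, -140.4,  110. ])]
[ 561.5 -151.1  110. ]
lead [ 555.8 -305.   110. ] [ 408.1 -300.3  110. ]
cleat +x+y corner top: wrist,top,side (array([ 522.33044748, -274.16549143,  142.74133537]), [np.float64(1.0072667741260397), np.float64(0.5564284467386758), np.float64(1.1431569198712093)])
cleat -x+y corner (array([ 444.11994469, -271.26268654,  143.89332682]), [np.float64(0.5817405403157592), np.float64(1.5605988842142584), np.float64(1.645412197133733)])
clip (array([ 572.96819175, -214.7622983 ,  118.54039231]), [np.float64(0.08867430226176223), np.float64(0.08867430226170475)])
stripe +x (array([ 561.37957924, -145.88102196,  107.99477799]), [np.float64(0.23239441561030916), np.float64(0.16560907431987262), np.float64(0.1914096295557472)])
```

```bash
python3 - <<'E'
from cell import env
from h import *
s=env.state();print(step(s,(483.7,-278.5,141),-np.pi/2-.036))
E
```

```text
(array([98.9, -3.2, 21.2]), array([ 0.008, -0.004, -0.002]))
```

Request:
step_arm:
  rows:
    - [10, -3, 21, 0.008, -0.004, -0.002]
    - [40, 0, 0, 0, 0, 0]
    - [30, 0, 0, 0, 0, 0]
    - [0, 0, 0, 0, 0, 0]

```text
t: 2.12
eef_pos: [481.6, -286.3, 160.9]
tcp_rot: [0.746, 1.564, -0.866]
ft_force: [-0.5, -0.0, 0.5]
opening: 1.002
```

```bash
python3 - <<'E'
from cell import env
from h import *
s=env.state();print(s['eef_pos'],step(s,(483.7,-278.5,141),-np.pi/2-.036),s['ft_force'])
E
```

```text
[ 481.59002917 -286.28252467  160.93026496] (array([19.9,  1.7, -8. ]), array([-0.005,  0.005, -0.005])) [-0.46966727 -0.02881503  0.52310237]
```

Request:
step_arm:
  rows:
    - [10, 2, -8, -0.005, 0.005, -0.005]
    - [8, 0, 0, 0, 0, 0]
    - [0, 0, 0, 0, 0, 0]

```text
t: 2.5
eef_pos: [484.3, -280.0, 144.6]
tcp_rot: [0.863, 1.567, -0.745]
ft_force: [0.1, -0.5, 0.3]
opening: 1.003
```

Request:
step_arm:
  rows:
    - [0, 0, 0, 0, 0, 0]
    - [0, 0, 0, 0, 0, 0]
    - [0, 0, 0, 0, 0, 0]
    - [0, 0, 0, 0, 0, 0]
  grip: 0

```text
t: 3.0
eef_pos: [484.8, -280.1, 145.8]
tcp_rot: [0.892, 1.565, -0.716]
ft_force: [-0.6, 0.5, -0.4]
opening: 0.639
```

Request:
step_arm:
  rows:
    - [4, 0, 0, 0, 0, 0]
    - [0, 0, 0, 0, 0, 0]
    - [0, 0, 0, 0, 0, 0]
    - [0, 0, 0, 0, 0, 0]
    - [0, 0, 0, 0, 0, 0]
    - [0, 0, 0, 0, 0, 0]

```text
t: 3.75
eef_pos: [484.8, -279.0, 141.4]
tcp_rot: [1.222, 1.567, -0.387]
ft_force: [-0.8, -4.0, -1.7]
opening: 0.12
```

Request:
step_arm:
  rows:
    - [0, 0, 0, 0, 0, 0]
    - [0, 0, 0, 0, 0, 0]
    - [0, 0, 0, 0, 0, 0]

```text
t: 4.12
eef_pos: [484.8, -279.0, 141.4]
tcp_rot: [1.247, 1.567, -0.361]
ft_force: [0.6, 0.9, 0.0]
opening: 0.129
```

```bash
python3 - <<'E'
from cell import env
from h import *
s=env.state();print(s['eef_pos'],step(s,(483.7,-278.5,141),-np.pi/2-.036),s['ft_force'],s['opening'])
E
```

```text
[ 484.81926776 -279.02750951  141.36285054] (array([ 0.4, -1.1, -0.5]), array([-0.001,  0.001, -0.004])) [0.59497754 0.89107384 0.01129831] 0.1292929466754756
```

Request:
step_arm:
  rows:
    - [0, 0, 10, 0, 0, 0]
    - [0, 0, 10, 0, 0, 0]
    - [0, 0, 10, 0, 0, 0]
    - [0, 0, 10, 0, 0, 0]
    - [0, 0, 10, 0, 0, 0]
    - [0, 0, 0, 0, 0, 0]

```text
t: 4.88
eef_pos: [483.3, -321.7, 141.3]
tcp_rot: [3.067, 1.559, 1.46]
ft_force: [-3.1, -7.5, -4.9]
opening: 0.126
```

```bash
python3 - <<'E'
from cell import env
from h import *
s=env.state();print(s['eef_pos'],np.hypot(*(s['eef_pos']-[484.8,-279.03,141.4])[:2]),s['ft_force'],s['opening'])
np.save('w3.npy',wristT(env,s));cv2.imwrite('pics/w3.png',env.read_camera('wrist')[:,:,::-1])
E
```

```text
[ 483.33900539 -321.71317859  141.34316565] 42.70817533002675 [-3.13718741 -7.53246929 -4.94616347] 0.1261114207467892
```

View pics/w3.png

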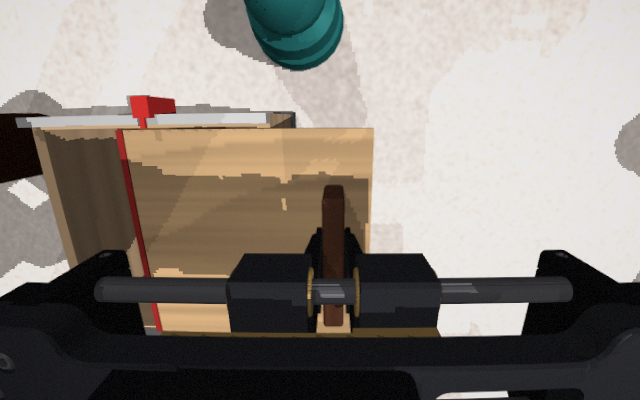

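Request:
step_arm:
  rows:
    - [0, 0, 9, 0, 0, 0]
    - [0, 0, 9, 0, 0, 0]
    - [0, 0, 5, 0, 0, 0]
    - [0, 0, 0, 0, 0, 0]
    - [0, 0, 0, 0, 0, 0]

```text
t: 5.55
eef_pos: [482.7, -340.0, 141.3]
tcp_rot: [-3.105, 1.551, 1.571]
ft_force: [-1.0, 1.9, -0.2]
opening: 0.129
```

```bash
python3 - <<'E'
from cell import env
from h import *
s=env.state();print(s['eef_pos'],np.hypot(*(s['eef_pos']-[484.8,-279.03,141.4])[:2]),s['ft_force'],s['opening'])
np.save('w4.npy',wristT(env,s));a=env.read_camera('wrist')[:,:,::-1];cv2.imwrite('pics/w4.png',a)
cv2.imwrite('pics/w4z.png',cv2.resize(a[85:160,100:240],None,fx=5,fy=5,interpolation=cv2.INTER_CUBIC))
E
```

```text
[ 482.66033795 -340.00451465  141.28499705] 61.012044636800724 [-1.0221499   1.89889693 -0.21357247] 0.1287408457135024
```

View pics/w4z.png

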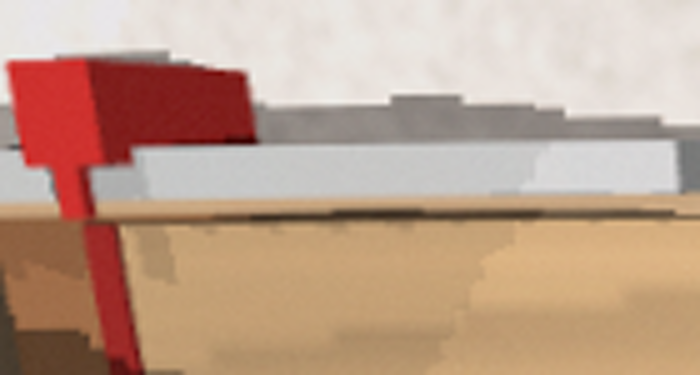

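```bash
python3 - <<'E'
from cell import env
from h import *
c=env.get_calibration('wrist');T=np.load('w4.npy')
b=lambda u,v:((u+.5)/5-.5+100,(v+.5)/5-.5+85)
f=lambda u,v,z:plane(c,b(u,v),z,T)
cs=[f(*q,118) for q in [(8,62),(88,60),(103,163),(25,163)]];cc=np.mean(cs,0);print([x.round(1) for x in cs],cc)
m=f(76,190,113.5);e=f(85,222,110);e2=f(118,222,110);ptr=[f(58,190,113.5),f(94,190,113.5)]
print(m,e,e2,ptr)
y=np.array([.036,.999,0])
print('remaining', (e-cc)@y,(e-m)@y, ((e+e2)/2-m)@y)
E
```

```text
[array([ 578.4, -209.9,  118. ]), array([ 578.1, -219.8,  118. ]), array([ 566.6, -219. ,  118. ]), array([ 567.1, -209.2,  118. ])] [ 572.54094562 -214.45698645  118.        ]
[ 563.76976277 -211.37799964  113.5       ] [ 559.933794   -208.91542119  110.        ] [ 559.71636209 -213.25228129  110.        ] [array([ 563.89151828, -209.05977742,  113.5       ]), array([ 563.649144  , -213.68907471,  113.5       ])]
remaining 5.082166231443481 2.3220209942605985 0.15184560004444705
```

Request:
step_arm:
  rows:
    - [0, 0, 5, 0, 0, 0]
    - [0, 0, 0, 0, 0, 0]
    - [0, 0, 0, 0, 0, 0]

```text
t: 5.98
eef_pos: [482.5, -343.7, 141.3]
tcp_rot: [-3.092, 1.548, 1.585]
ft_force: [-1.0, 2.1, 0.3]
opening: 0.127
```

```bash
python3 - <<'E'
from cell import env
from h import *
s=env.state();print(s['eef_pos'],np.hypot(*(s['eef_pos']-[484.8,-279.03,141.4])[:2]),s['ft_force'],s['opening'])
np.save('w5.npy',wristT(env,s));a=env.read_camera('wrist')[:,:,::-1];cv2.imwrite('pics/w5.png',a)
cv2.imwrite('pics/w5z.png',cv2.resize(a[85:160,70:210],None,fx=5,fy=5,interpolation=cv2.INTER_CUBIC))
E
```

```text
[ 482.52354832 -343.73494845  141.2935923 ] 64.74498116499443 [-0.9559789   2.06927478  0.31137243] 0.12674639332490617
```

View pics/w5z.png

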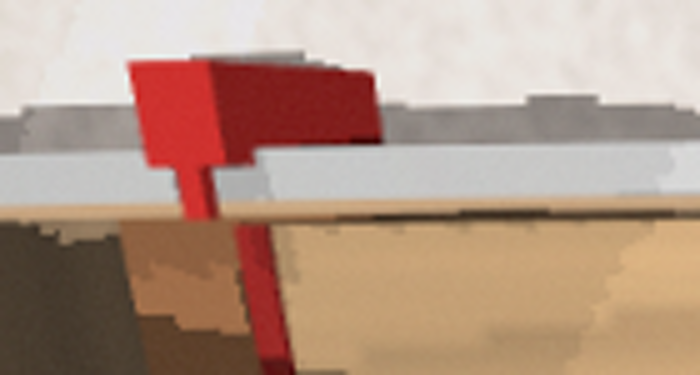

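```bash
python3 - <<'E'
from cell import env
from h import *
c=env.get_calibration('wrist');T=np.load('w5.npy')
b=lambda u,v:((u+.5)/5-.5+70,(v+.5)/5-.5+85)
f=lambda u,v,z:plane(c,b(u,v),z,T)
cs=[f(*q,118) for q in [(128,62),(210,60),(223,163),(147,163)]];cc=np.mean(cs,0);print([x.round(1) for x in cs],cc)
e=f(236,225,110);e2=f(267,225,110)
y=np.array([.036,.999,0])
print(e,e2,'remaining', (e-cc)@y)
for z in (113,115,118): m=(f(181,190,z)+f(214,190,z))/2;print(z,m,(e-m)@y,(e2-m)@y)
E
```

```text
[array([ 578.5, -209.6,  118. ]), array([ 578.1, -219.8,  118. ]), array([ 566.7, -218.7,  118. ]), array([ 567.2, -209.1,  118. ])] [ 572.62983737 -214.30079981  118.        ]
[ 559.42408215 -212.38952224  110.        ] [ 559.21993736 -216.47997476  110.        ] remaining 1.4339590986065969
113 [ 563.83611036 -210.72613849  113.        ] -1.8205533792078619 -5.914264662062372
115 [ 563.80887299 -212.33934102  115.        ] -0.2079835149103828 -4.301694797764894
118 [ 563.76801695 -214.7591448   118.        ] 2.2108712815358094 -1.8828400013187012
```

Request:
step_arm:
  rows:
    - [0, 0, 3, 0, 0, 0]
    - [0, 0, 0, 0, 0, 0]
    - [0, 0, 0, 0, 0, 0]

```text
t: 6.4
eef_pos: [482.5, -345.3, 141.3]
tcp_rot: [-3.078, 1.546, 1.598]
ft_force: [-1.0, 2.2, -0.2]
opening: 0.125
```

```bash
python3 - <<'E'
from cell import env
from h import *
s=env.state();print(s['eef_pos'],np.hypot(*(s['eef_pos']-[484.8,-279.03,141.4])[:2]),s['ft_force'],s['opening'])
E
```

```text
[ 482.48564916 -345.29206707  141.30014043] 66.30247168575407 [-1.02258121  2.169525   -0.15405072] 0.12452295812604369
```

Request:
step_arm:
  rows:
    - [0, 0, 0, 0, 0, 0]
    - [0, 0, 0, 0, 0, 0]
    - [0, 0, 0, 0, 0, 0]
    - [0, 0, 0, 0, 0, 0]
    - [-15, 0, 0, 0, 0, 0]
    - [-40, 0, 0, 0, 0, 0]
    - [-20, 0, 0, 0, 0, 0]
    - [0, 0, 0, 0, 0, 0]
  grip: 95

```text
t: 7.4
eef_pos: [482.5, -347.6, 221.0]
tcp_rot: [-3.104, 1.545, 1.571]
ft_force: [-0.9, 1.0, -0.2]
opening: 0.909
```

```bash
python3 - <<'E'
from cell import env
from h import *
s=env.state();print(s['eef_pos'],step(s,(490,-214,215),-1.607),s['ft_force'],s['opening'])
E
```

```text
[ 482.53985429 -347.58138199  220.9903083 ] (array([   9.4,    2.4, -133.6]), array([-0.001, -0.025,  0.001])) [-0.86369625  0.99284401 -0.23609718] 0.9089987950570589
```

Request:
step_arm:
  rows:
    - [0, 1, -45, 0, -0.025, 0]
    - [0, 1, -45, 0, 0, 0]
    - [0, 0, -35, 0, 0, 0]
    - [0, 0, 0, 0, 0, 0]
    - [0, 0, 0, 0, 0, 0]

```text
t: 8.02
eef_pos: [488.5, -219.7, 220.4]
tcp_rot: [-1.689, 1.568, 2.985]
ft_force: [0.5, 0.3, 0.1]
opening: 0.998
```

```bash
python3 - <<'E'
from cell import env
from h import *
s=env.state();print(s['eef_pos'],step(s,(490,-214,215),-1.607))
np.save('w6.npy',wristT(env,s));a=env.read_camera('wrist')[:,:,::-1];cv2.imwrite('pics/w6.png',a)
t=env.read_camera('top')[:,:,::-1];cv2.imwrite('pics/t6.png',t)
E
```

```text
[ 488.50675107 -219.68550552  220.35312537] (array([ 5.4,  1.3, -5.7]), array([-0.002, -0.   ,  0.002]))
```

View pics/w6.png

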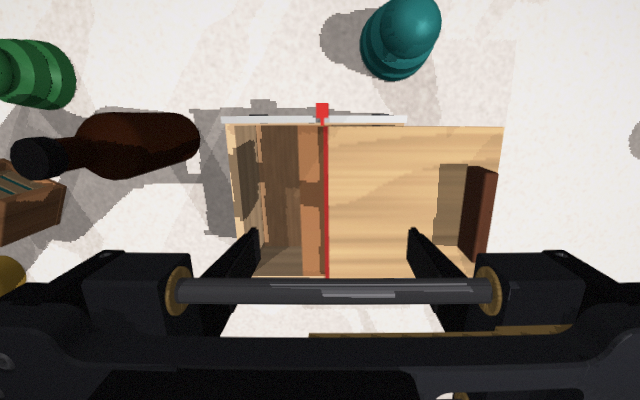

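```bash
python3 - <<'E'
import cv2
a=cv2.imread('pics/w6.png')
cv2.imwrite('pics/w6z.png',cv2.resize(a[95:155,290:360],None,fx=10,fy=10,interpolation=cv2.INTER_CUBIC))
cv2.imwrite('pics/w6y.png',cv2.resize(a[95:285,210:360],None,fx=5,fy=3.1,interpolation=cv2.INTER_CUBIC))
E
```

```text
(no output)
```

View pics/w6z.png

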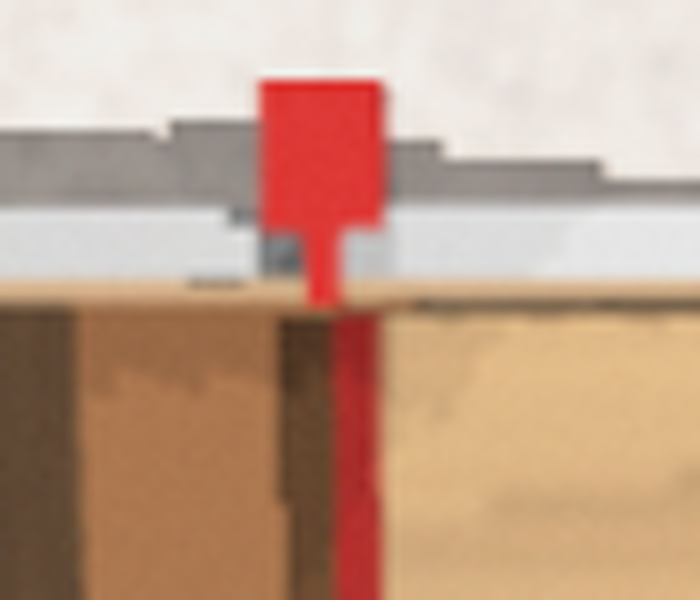

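View pics/w6y.png

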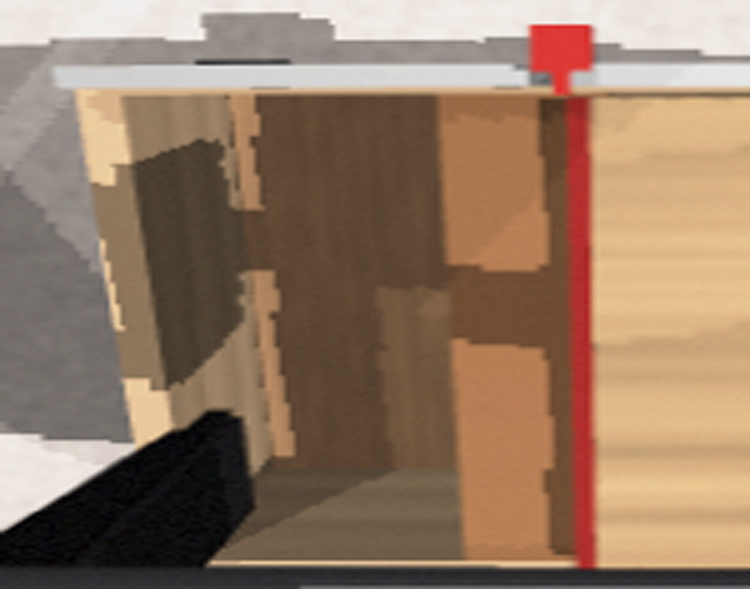

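```bash
python3 - <<'E'
from cell import env
from h import *
c=env.get_calibration('wrist');T=np.load('w6.npy')
b=lambda u,v:((u+.5)/10-.5+290,(v+.5)/10-.5+95)
f=lambda u,v,z:plane(c,b(u,v),z,T)
cs=[f(*q,118) for q in [(260,80),(383,80),(383,228),(263,228)]];cc=np.mean(cs,0);print([x.round(1) for x in cs],cc)
e=f(331,330,110);e2=f(380,330,110)
for a in (-.03,-.036,-.045):
  y=np.array([-np.sin(a),np.cos(a),0]);print(a,e,e2,'remaining', (e-cc)@y)
b2=lambda u,v:((u+.5)/5-.5+210,(v+.5)/3.1-.5+95)
g=lambda u,v,z:plane(c,b2(u,v),z,T)
# wall inner edge at rim (z=104) : +y wall top outer & inner
print('outer +y edge',g(78,92,104),g(138,442,104)); print('inner +y edge',g(121,97,104),g(167,410,104))
print('rail outer', g(53,66,113)); print('edge',g(568,98,110),g(582,560,110))
print('inner +x wall',g(300,95,104))
E
```

```text
[array([ 578.6, -209.8,  118. ]), array([ 578.2, -219.9,  118. ]), array([ 566.5, -219.4,  118. ]), array([ 566.9, -209.4,  118. ])] [ 572.54680586 -214.6311512   118.        ]
-0.03 [ 558.13334154 -214.39145765  110.        ] [ 557.97038598 -218.61374762  110.        ] remaining -0.19275337402803358
-0.036 [ 558.13334154 -214.39145765  110.        ] [ 557.97038598 -218.61374762  110.        ] remaining -0.27923439637732905
-0.045 [ 558.13334154 -214.39145765  110.        ] [ 557.97038598 -218.61374762  110.        ] remaining -0.40893610882336767
outer +y edge [ 564.3132333  -128.10849334  104.        ] [ 456.25300206 -124.74388347  104.        ]
inner +y edge [ 562.57969119 -135.6058618   104.        ] [ 466.9398843  -131.92774092  104.        ]
rail outer [ 571.52391746 -128.04714567  113.        ]
edge [ 559.18590636 -214.91569625  110.        ] [ 414.31872338 -210.81897443  110.        ]
inner +x wall [ 561.73735722 -167.4747533   104.        ]
```

Request:
step_arm:
  rows:
    - [-40, 0, 0, 0, 0, 0]
    - [0, 0, -55, 0, 0, 0]
    - [0, 0, -55, 0, 0, 0]
    - [0, 0, -55, 0, 0, 0]
    - [0, 0, -55, 0, 0, 0]
    - [0, 0, -55, 0, 0, 0]
    - [0, 0, -55, 0, 0, 0]
    - [0, 0, -55, 0, 0, 0]

```text
t: 9.12
eef_pos: [509.3, 165.5, 260.6]
tcp_rot: [-1.928, 1.569, 2.728]
ft_force: [0.7, -1.1, 0.4]
opening: 1.001
```

Request:
step_arm:
  rows:
    - [0, 0, 0, -0.186, 0, 0]
    - [0, 0, 0, -0.186, 0, 0]
    - [0, 0, 0, -0.186, 0, 0]
    - [0, 0, 0, -0.186, 0, 0]
    - [0, 0, 0, -0.186, 0, 0]
    - [0, 0, 0, -0.186, 0, 0]

```text
t: 9.88
eef_pos: [512.3, 165.4, 258.9]
tcp_rot: [-2.758, 1.568, 3.026]
ft_force: [0.0, 0.5, -0.1]
opening: 0.996
```

```bash
python3 - <<'E'
from cell import env
from h import *
s=env.state();print(s['t'],s['eef_pos'],step(s,(488,187,240),-.489))
E
```

```text
9.875 [512.27261237 165.44210245 258.89513768] (array([ 19. ,   7.3, -31.6]), array([-0.01 , -0.002,  0.001]))
```

Request:
step_arm:
  rows:
    - [10, 4, -16, -0.01, 0, 0]
    - [8, 3, -15, 0, 0, 0]
    - [0, 0, 0, 0, 0, 0]
    - [0, 0, 0, 0, 0, 0]

```text
t: 10.38
eef_pos: [486.8, 186.9, 238.9]
tcp_rot: [-2.641, 1.567, -3.14]
ft_force: [-0.1, 0.3, -1.0]
opening: 1.0
```

```bash
python3 - <<'E'
from cell import env
from h import *
s=env.state();print(s['t'],s['eef_pos'],step(s,(488,187,240),-.489))
np.save('w7.npy',wristT(env,s));a=env.read_camera('wrist')[:,:,::-1];cv2.imwrite('pics/w7.png',a)
cv2.imwrite('pics/w7z.png',cv2.resize(a[100:280,230:400],None,fx=4,fy=3.3,interpolation=cv2.INTER_CUBIC))
E
```

```text
10.375 [486.75608201 186.89621143 238.88051274] (array([-1.1,  0.7,  1. ]), array([-0.01 , -0.004,  0.002]))
```

View pics/w7.png

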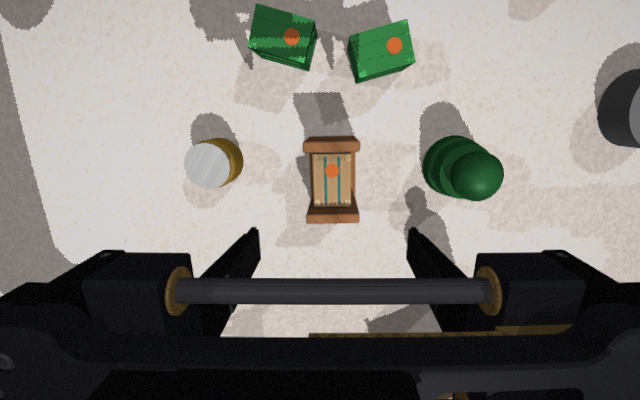

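View pics/w7z.png

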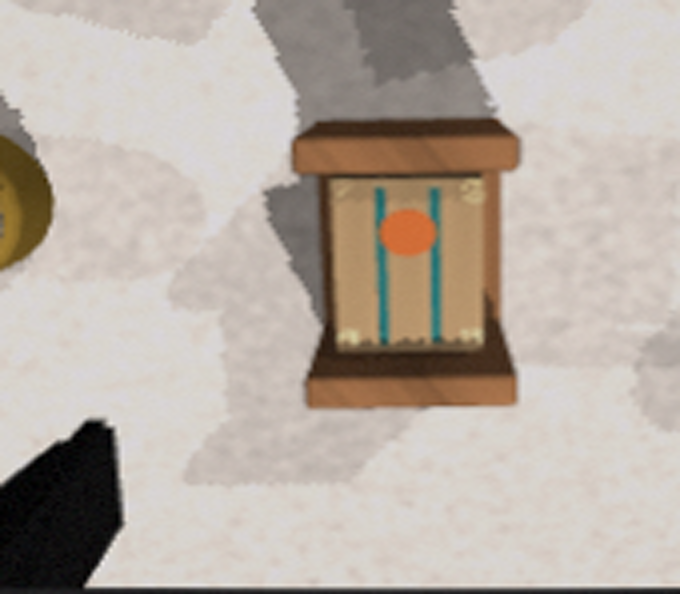

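```bash
python3 - <<'E'
from cell import env
from h import *
c=env.get_calibration('wrist');T=np.load('w7.npy');t=env.get_calibration('top');sd=env.get_calibration('side')
b=lambda u,v:((u+.5)/4-.5+230,(v+.5)/3.3-.5+100)
f=lambda u,v,z:plane(c,b(u,v),z,T)
C=[f(*q,66) for q in [(332,180),(483,178),(485,350),(335,352)]]
print([x.round(1) for x in C],np.mean(C,0))
d=lambda i,j:np.linalg.norm(C[i]-C[j]);print('sizes',d(0,1),d(1,2),d(2,3),d(3,0))
ang=lambda v:np.arctan2(v[1],v[0])
print('long axis',ang(C[0]-C[3]),ang(C[1]-C[2]),'short',ang(C[1]-C[0]),ang(C[2]-C[3]))
W=[f(*q,80) for q in [(293,137),(520,137),(519,170),(294,170),(306,377),(517,374),(517,404),(306,406)]]
print('walls',[x.round(1) for x in W],np.mean(W,0), ang(W[1]-W[0]),ang(W[6]-W[7]))
b4=lambda u,v:((u+.5)/5-.5+240,(v+.5)/5-.5+210)
b2=lambda u,v:((u+.5)/4-.5+195,(v+.5)/4-.5+140)
print('dot',tri([ray(c,b(408,232),T),ray(t,b2(276,296)),ray(sd,b4(409,175))]))
print(f(408,232,66))
E
```

```text
[array([484.9, 230.5,  66. ]), array([521.7, 211.3,  66. ]), array([494.4, 157.8,  66. ]), array([455.9, 177.9,  66. ])] [489.25765204 194.38346425  66.        ]
sizes 41.50857078426243 60.04439679843399 43.38888230798124 60.127692031372845
long axis 1.0674824133823313 1.0987687848997503 short -0.4818406820687617 -0.480173793870917
walls [array([484.5, 248.2,  80. ]), array([536.3, 220.1,  80. ]), array([531.3, 211. ,  80. ]), array([479.5, 239.2,  80. ]), array([447.5, 177.4,  80. ]), array([499.7, 150.3,  80. ]), array([494.8, 140.7,  80. ]), array([442.2, 168.4,  80. ])] [489.47837196 194.40667921  80.        ] -0.4980378669495476 -0.48463217029532174
dot (array([494.46751129, 204.77024372,  62.54715891]), [np.float64(0.18889640665641316), np.float64(0.2414811543053554), np.float64(0.12946667480004861)])
[494.8986269  205.15389959  66.        ]
```

```bash
python3 - <<'E'
from cell import env
from h import *
s=env.state();print(step(s,(489.4,194.4,48),-.486))
E
```

```text
(array([190.9,   8.3,  -0.6]), array([-0.013, -0.004,  0.002]))
```

Request:
step_arm:
  rows:
    - [30, 8, -1, -0.013, -0.004, 0.002]
    - [40, 0, 0, 0, 0, 0]
    - [40, 0, 0, 0, 0, 0]
    - [10, 0, 0, 0, 0, 0]
    - [0, 0, 0, 0, 0, 0]

```text
t: 11.05
eef_pos: [492.7, 194.5, 118.3]
tcp_rot: [0.687, 1.564, 0.198]
ft_force: [-0.0, 0.5, -0.2]
opening: 1.001
```

```bash
python3 - <<'E'
from cell import env
from h import *
s=env.state();print(s['eef_pos'],s['ft_force'],step(s,(489.4,194.4,48),-.486))
E
```

```text
[492.68085536 194.52792166 118.32413438] [-0.03618653  0.49912518 -0.2067806 ] (array([70.3, -1.9, -3.2]), array([-0.003,  0.005, -0.004]))
```

Request:
step_arm:
  rows:
    - [15, -2, -3, -0.003, 0.005, -0.004]
    - [30, 0, 0, 0, 0, 0]
    - [20, 0, 0, 0, 0, 0]
    - [0, 0, 0, 0, 0, 0]

```text
t: 11.55
eef_pos: [490.8, 194.6, 54.3]
tcp_rot: [0.754, 1.564, 0.268]
ft_force: [0.2, -0.8, 0.5]
opening: 0.998
```

```bash
python3 - <<'E'
from cell import env
from h import *
s=env.state();print(s['eef_pos'],s['ft_force'],step(s,(489.4,194.4,48),-.486))
E
```

```text
[490.83555249 194.60655203  54.28061482] [ 0.18379536 -0.84122688  0.48026399] (array([ 6.3, -0.9, -1.2]), array([-0.   ,  0.005, -0.004]))
```

Request:
step_arm:
  rows:
    - [5, -1, -1, 0, 0.005, -0.004]
    - [0, 0, 0, 0, 0, 0]
    - [0, 0, 0, 0, 0, 0]
    - [0, 0, 0, 0, 0, 0]
    - [0, 0, 0, 0, 0, 0]
    - [0, 0, 0, 0, 0, 0]
    - [0, 0, 0, 0, 0, 0]
    - [0, 0, 0, 0, 0, 0]
  grip: 0

```text
t: 12.55
eef_pos: [490.4, 194.5, 51.7]
tcp_rot: [0.919, 1.567, 0.432]
ft_force: [-0.3, 0.8, -0.4]
opening: 0.439
```

Request:
step_arm:
  rows:
    - [0, 0, 0, 0, 0, 0]

```text
t: 12.68
eef_pos: [490.3, 194.5, 51.7]
tcp_rot: [0.919, 1.567, 0.433]
ft_force: [-0.4, 0.2, 0.7]
opening: 0.44
```

```bash
python3 - <<'E'
from cell import env
from h import *
s=env.state();print(s['eef_pos'],s['ft_force'],s['opening']*95,step(s,(489.4,194.4,48),-.486))
E
```

```text
[490.34695118 194.51737289  51.71315134] [-0.39617133  0.21656371  0.68096634] 41.761471119675974 (array([ 3.7, -0.6, -0.8]), array([-0.   ,  0.002, -0.003]))
```

Request:
step_arm:
  rows:
    - [-10, 0, 0, 0, 0, 0]
    - [-20, 0, 0, 0, 0, 0]
    - [-30, 0, 0, 0, 0, 0]
    - [-30, 0, 0, 0, 0, 0]
    - [-25, 0, 0, 0, 0, 0]
    - [0, 0, 0, 0, 0, 0]

```text
t: 13.42
eef_pos: [489.1, 194.1, 171.6]
tcp_rot: [1.067, 1.569, 0.58]
ft_force: [-0.9, -0.0, -3.3]
opening: 0.44
```

```bash
python3 - <<'E'
from cell import env
from h import *
s=env.state();print(s['eef_pos'],s['ft_force'],s['opening']*95,step(s,(430,70,150),-.486))
E
```

```text
[489.1377767  194.06169181 171.62285997] [-0.85038995 -0.03897461 -3.27905588] 41.763242959745085 (array([  21.4, -137.3,    5.7]), array([-0.   ,  0.001, -0.001]))
```

Lifted cleanly (about 3.3 N ≈ 0.33 kg). Move across, then turn.

Request:
step_arm:
  rows:
    - [0, -45, 2, 0, 0, 0]
    - [0, -45, 2, 0, 0, 0]
    - [0, -40, 2, 0, 0, 0]
    - [0, 0, 0, 0.186, 0, 0]
    - [0, 0, 0, 0.186, 0, 0]
    - [0, 0, 0, 0.186, 0, 0]
    - [0, 0, 0, 0.186, 0, 0]
    - [0, 0, 0, 0.186, 0, 0]

```text
t: 14.42
eef_pos: [427.9, 72.4, 164.7]
tcp_rot: [-1.774, 1.562, 3.085]
ft_force: [0.4, 0.5, -2.9]
opening: 0.441
```

```bash
python3 - <<'E'
from cell import env
from h import *
s=env.state();print(s['eef_pos'],s['ft_force'],s['opening']*95,step(s,(430,72,48),-np.pi/2-.034))
cv2.imwrite('pics/t8.png',env.read_camera('top')[:,:,::-1])
cv2.imwrite('pics/s8.png',env.read_camera('side')[:,:,::-1])
E
```

```text
[427.89101398  72.4020366  164.73655198] [ 0.40447232  0.46233411 -2.86402   ] 41.93548941223308 (array([116.7,   3. ,   0.9]), array([ 0.18 , -0.001,  0.008]))
```

View pics/s8.png

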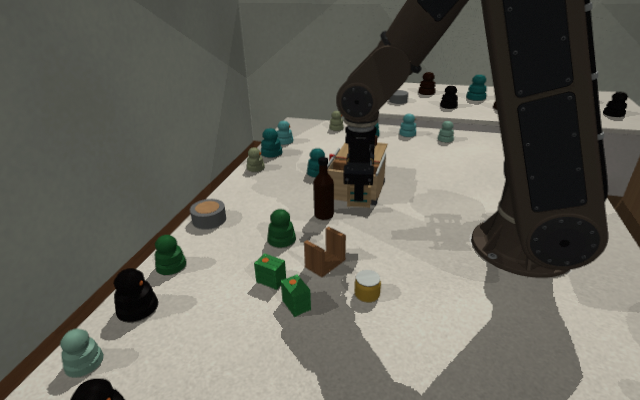

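Request:
step_arm:
  rows:
    - [20, 3, 1, 0.18, 0, 0.008]
    - [35, 0, 0, 0, 0, 0]
    - [30, 0, 0, 0, 0, 0]
    - [15, 0, 0, 0, 0, 0]
    - [0, 0, 0, 0, 0, 0]
    - [0, 0, 0, 0, 0, 0]

```text
t: 15.28
eef_pos: [430.2, 71.9, 60.4]
tcp_rot: [-2.013, 1.569, 2.691]
ft_force: [-0.8, -1.2, -3.3]
opening: 0.442
```

```bash
python3 - <<'E'
from cell import env
from h import *
s=env.state();print(s['eef_pos'],s['ft_force'],s['opening']*95,step(s,(430,72,46),-np.pi/2-.034))
E
```

```text
[430.20941622  71.93804659  60.4136827 ] [-0.7510227  -1.21284027 -3.25906341] 42.023439806073604 (array([14.4, -0.2, -0. ]), array([ 0.025, -0.001,  0.002]))
```

Request:
step_arm:
  rows:
    - [8, 0, 0, 0.025, 0, 0]
    - [3, 0, 0, 0, 0, 0]
    - [1, 0, 0, 0, 0, 0]

```text
t: 15.65
eef_pos: [430.8, 72.0, 48.8]
tcp_rot: [2.483, 1.57, 0.879]
ft_force: [0.3, 0.3, -2.4]
opening: 0.443
```

Request:
step_arm:
  rows:
    - [2, 0, 0, 0, 0, 0]
    - [0, 0, 0, 0, 0, 0]

```text
t: 15.9
eef_pos: [430.9, 72.0, 46.9]
tcp_rot: [2.338, 1.569, 0.734]
ft_force: [-0.1, 0.0, -3.1]
opening: 0.439
```

Request:
step_arm:
  rows:
    - [1.5, 0, 0, 0, 0, 0]
    - [0, 0, 0, 0, 0, 0]

```text
t: 16.15
eef_pos: [431.0, 72.1, 45.7]
tcp_rot: [2.094, 1.569, 0.49]
ft_force: [-0.3, -0.7, -1.8]
opening: 0.437
```

Request:
step_arm:
  rows:
    - [1.5, 0, 0, 0, 0, 0]
    - [0, 0, 0, 0, 0, 0]

```text
t: 16.4
eef_pos: [431.2, 72.1, 45.9]
tcp_rot: [1.852, 1.567, 0.249]
ft_force: [0.7, 1.1, -2.3]
opening: 0.439
```

Request:
step_arm:
  rows:
    - [3, 0, 0, 0, 0, 0]
    - [0, 0, 0, 0, 0, 0]

```text
t: 16.65
eef_pos: [432.0, 72.1, 44.7]
tcp_rot: [1.733, 1.563, 0.129]
ft_force: [0.0, 1.0, -3.3]
opening: 0.442
```

Request:
step_arm:
  rows:
    - [2.5, 0, 0, 0, 0, 0]
    - [0, 0, 0, 0, 0, 0]

```text
t: 16.9
eef_pos: [432.6, 72.1, 43.6]
tcp_rot: [1.695, 1.561, 0.091]
ft_force: [0.3, 0.4, -3.0]
opening: 0.442
```

Request:
step_arm:
  rows:
    - [2.5, 0, 0, 0, 0, 0]
    - [0, 0, 0, 0, 0, 0]

```text
t: 17.15
eef_pos: [433.3, 72.1, 42.5]
tcp_rot: [1.677, 1.558, 0.074]
ft_force: [0.1, -0.0, -3.4]
opening: 0.439
```

```bash
python3 - <<'E'
from cell import env
from h import *
s=env.state();print(s['joints'].round(3),s['qvel'].round(3),s['tau'].round(1),s['moment'].round(2));print(toolT(s).round(3))
t=env.read_camera('top')[:,:,::-1];d=env.read_camera('side')[:,:,::-1];cv2.imwrite('pics/s9.png',cv2.resize(d[120:270,290:450],None,fx=5,fy=4,interpolation=cv2.INTER_CUBIC))
w=env.read_camera('wrist')[:,:,::-1];cv2.imwrite('pics/w9.png',w)
E
```

```text
[1.400e-02 5.790e-01 2.189e+00 2.000e-03 3.610e-01 1.615e+00] [ 0.002 -0.007 -0.005  0.001  0.006 -0.001] [  0.  -51.5  -8.8   0.   -0.1   0. ] [ 0.04 -0.01 -0.06]
[[ 1.30000e-02  9.99000e-01 -3.20000e-02  4.33254e+02]
 [ 1.00000e-03 -3.20000e-02 -9.99000e-01  7.21080e+01]
 [-1.00000e+00  1.30000e-02 -1.00000e-03  4.25100e+01]
 [ 0.00000e+00  0.00000e+00  0.00000e+00  1.00000e+00]]
```

View pics/s9.png

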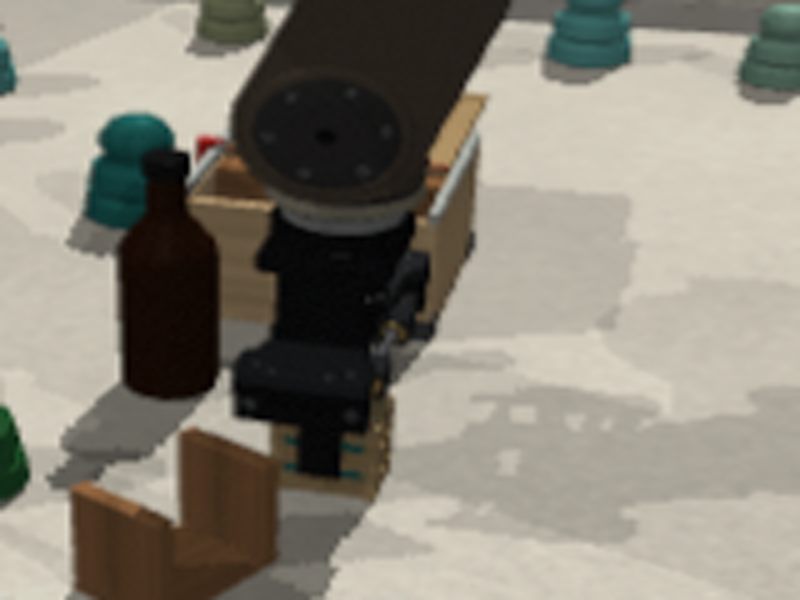

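View pics/w9.png

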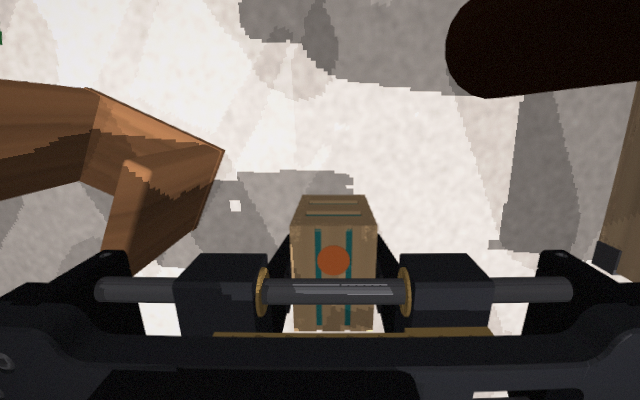

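```bash
python3 - <<'E'
from cell import env
from h import *
sd=env.get_calibration('side');s=env.state()
T=toolT(s)
d=env.read_camera('side')[:,:,::-1]
cv2.imwrite('pics/s10.png',cv2.resize(d[200:250,335:375],None,fx=15,fy=12,interpolation=cv2.INTER_CUBIC))
for zb in (-2,0,2,4):
  for q in [(-30,21),(30,21)]:
    xy=T[:2,3]+[q[0]+.032*q[1],q[1]-.032*q[0]]
    p=proj(sd,[*xy,zb]);print(zb,q,p.round(1),((p-[335,200]+.5)*[15,12]-.5).round(0))
E
```

```text
-2 (-30, 21) [364.1 244.7] [443. 542.]
-2 (30, 21) [342.8 241.2] [124. 500.]
0 (-30, 21) [364.1 244.2] [443. 535.]
0 (30, 21) [342.8 240.6] [124. 493.]
2 (-30, 21) [364.1 243.6] [444. 528.]
2 (30, 21) [342.8 240. ] [124. 486.]
4 (-30, 21) [364.1 243. ] [444. 521.]
4 (30, 21) [342.8 239.5] [124. 479.]
```

View pics/s10.png

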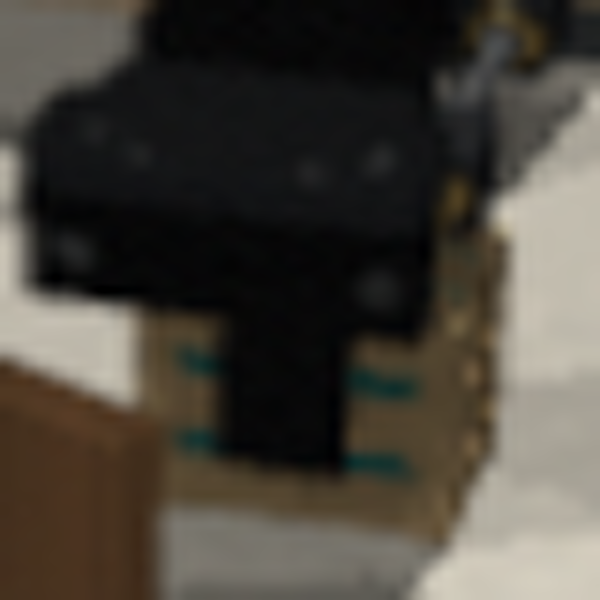

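Request:
step_arm:
  rows:
    - [2, 0, 0, 0, 0, 0]

```text
t: 17.48
eef_pos: [433.6, 72.1, 41.6]
tcp_rot: [1.667, 1.557, 0.064]
ft_force: [-6.1, -0.6, 47.0]
opening: 0.437
```

Request:
step_arm:
  rows:
    - [2, 0, 0, 0, 0, 0]

```text
t: 17.6
eef_pos: [433.8, 72.1, 41.1]
tcp_rot: [1.657, 1.555, 0.054]
ft_force: [-7.6, -1.5, 46.4]
opening: 0.44
```

Request:
step_arm:
  rows:
    - [0, 0, 0, 0, 0, 0]
    - [-2, 0, 0, 0, 0, 0]
    - [0, 0, 0, 0, 0, 0]

```text
t: 17.98
eef_pos: [433.6, 72.1, 42.7]
tcp_rot: [1.66, 1.556, 0.057]
ft_force: [0.7, -0.1, -3.3]
opening: 0.443
```

Request:
step_arm:
  rows:
    - [0, 0, 0, 0, 0, 0]
    - [0, 0, 0, 0, 0, 0]
    - [0, 0, 0, 0, 0, 0]
    - [0, 0, 0, 0, 0, 0]
    - [-40, 0, 0, 0, 0, 0]
    - [-50, 0, 0, 0, 0, 0]
    - [-50, 0, 0, 0, 0, 0]
    - [-40, 0, 0, 0, 0, 0]
  grip: 95

```text
t: 18.98
eef_pos: [430.1, 71.8, 225.2]
tcp_rot: [1.7, 1.563, 0.096]
ft_force: [1.3, 0.5, 0.6]
opening: 0.995
```

Request:
step_arm:
  rows:
    - [0, 0, 0, -0.186, -0.014, 0]
    - [0, 0, 0, -0.186, 0, 0]
    - [0, 0, 0, -0.186, 0, 0]
    - [0, 0, 0, -0.186, 0, 0]
    - [0, 0, 0, -0.186, 0, 0]
    - [0, 0, 0, -0.186, 0, 0]
    - [0, 0, 0, -0.186, 0, 0]
    - [0, 0, 0, -0.186, 0, 0]

```text
t: 19.98
eef_pos: [429.9, 71.9, 229.0]
tcp_rot: [-0.599, 1.55, -0.697]
ft_force: [-0.9, -0.0, -0.1]
opening: 0.997
```

```bash
python3 - <<'E'
from cell import env
from h import *
s=env.state();print(s['eef_pos'],s['ft_force'],s['opening']*95,step(s,(430,72,220),-.034),s['joints'].round(2))
E
```

```text
[429.9100892   71.86222903 229.00060241] [-0.9484865  -0.04953195 -0.14925411] 94.73633185718667 (array([ 9. ,  0.3, -0.1]), array([-0.065,  0.017,  0.012])) [ 0.02  0.23  2.02 -0.02  0.87  0.13]
```

Request:
step_arm:
  rows:
    - [0, 0, 0, -0.065, 0.017, 0.012]
    - [0, 0, 0, 0, 0, 0]
    - [0, 0, 0, 0, 0, 0]

```text
t: 20.35
eef_pos: [429.5, 71.9, 229.0]
tcp_rot: [-2.053, 1.57, -2.085]
ft_force: [0.6, 0.0, -0.1]
opening: 1.0
```

```bash
python3 - <<'E'
from cell import env
from h import *
s=env.state();print(s['eef_pos'],step(s,(430,72,220),-.034))
np.save('w11.npy',wristT(env,s));a=env.read_camera('wrist')[:,:,::-1];cv2.imwrite('pics/w11.png',a)
cv2.imwrite('pics/w11z.png',cv2.resize(a[120:280,240:430],None,fx=4,fy=3.6,interpolation=cv2.INTER_CUBIC))
t=env.read_camera('top')[:,:,::-1];cv2.imwrite('pics/t11.png',t)
E
```

```text
[429.49426345  71.85880971 228.96430141] (array([9. , 0.2, 0.5]), array([ 0.002, -0.   ,  0.   ]))
```

View pics/w11.png

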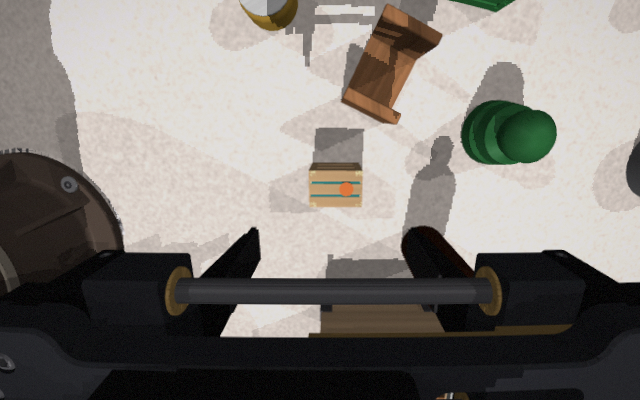

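View pics/w11z.png

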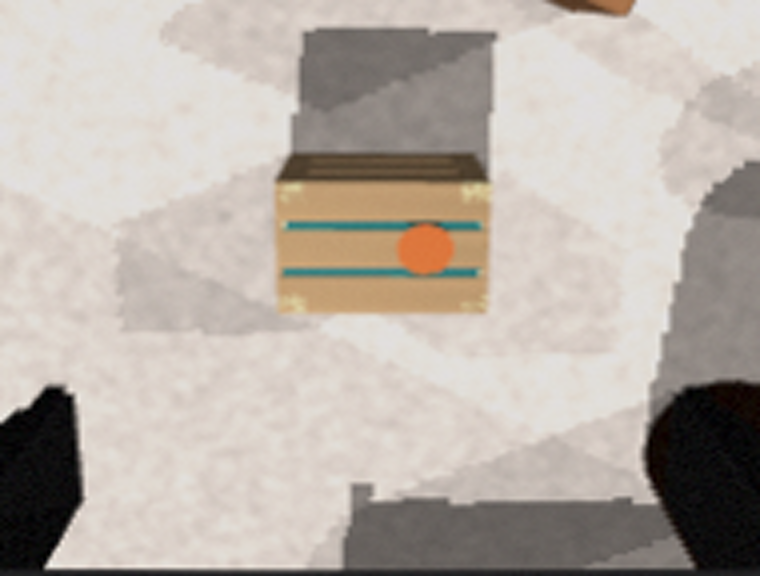

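```bash
python3 - <<'E'
from cell import env
from h import *
c=env.get_calibration('wrist');T=np.load('w11.npy')
b=lambda u,v:((u+.5)/4-.5+240,(v+.5)/3.6-.5+120)
C=[plane(c,b(*q),60,T) for q in [(275,180),(489,180),(488,312),(278,313)]]
m=np.mean(C,0);print([x.round(1) for x in C],m,[np.linalg.norm(C[i]-C[i-1]).round(1) for i in range(4)])
ang=lambda v:np.arctan2(v[1],v[0]);print(ang(C[1]-C[0]),ang(C[2]-C[3]))
s=env.state()
print(step(s,(m[0],m[1],54),-.034))
E
```

```text
[array([403.1,  93.8,  60. ]), array([462.1,  92. ,  60. ]), array([461.6,  49.6,  60. ]), array([401.6,  51.1,  60. ])] [432.11235772  71.60116477  60.        ] [np.float64(42.7), np.float64(59.0), np.float64(42.4), np.float64(60.0)]
-0.030868811864315185 -0.025360836900085993
(array([ 1.75e+02, -1.00e-01,  2.70e+00]), array([ 0.003, -0.   ,  0.   ]))
```

Request:
step_arm:
  rows:
    - [30, 0, 3, 0, 0, 0]
    - [45, 0, 0, 0, 0, 0]
    - [45, 0, 0, 0, 0, 0]
    - [20, 0, 0, 0, 0, 0]
    - [0, 0, 0, 0, 0, 0]

```text
t: 21.08
eef_pos: [433.8, 71.9, 86.1]
tcp_rot: [-0.15, 1.566, -0.185]
ft_force: [0.4, -0.2, 0.5]
opening: 0.999
```

```bash
python3 - <<'E'
from cell import env
from h import *
s=env.state();print(s['eef_pos'],s['ft_force'],step(s,(432.1,71.6,52),-.032))
E
```

```text
[433.80808041  71.9497702   86.13556795] [ 0.38834502 -0.1992619   0.50702212] (array([34.1, -0.4, -1.8]), array([-0.003,  0.004,  0.001]))
```

Request:
step_arm:
  rows:
    - [16, 0, -2, 0, 0.004, 0]
    - [16, 0, 0, 0, 0, 0]
    - [0, 0, 0, 0, 0, 0]

```text
t: 21.45
eef_pos: [433.3, 72.2, 56.1]
tcp_rot: [-0.139, 1.567, -0.175]
ft_force: [-0.6, 0.3, 0.1]
opening: 1.0
```

```bash
python3 - <<'E'
from cell import env
from h import *
s=env.state();print(s['eef_pos'],s['ft_force'],step(s,(432.1,71.6,52),-.032))
E
```

```text
[433.28008879  72.15060427  56.0580937 ] [-0.60175788  0.33200737  0.11986722] (array([ 4.1, -0.6, -1.2]), array([-0.004,  0.004,  0.001]))
```

Request:
step_arm:
  rows:
    - [4, -0.5, -1, -0.004, 0.004, 0]
    - [0, 0, 0, 0, 0, 0]
    - [0, 0, 0, 0, 0, 0]
    - [0, 0, 0, 0, 0, 0]
    - [0, 0, 0, 0, 0, 0]
    - [0, 0, 0, 0, 0, 0]
    - [0, 0, 0, 0, 0, 0]
  grip: 0

```text
t: 22.32
eef_pos: [433.0, 71.7, 54.2]
tcp_rot: [-0.153, 1.568, -0.184]
ft_force: [-1.1, -0.1, -0.7]
opening: 0.63
```

```bash
python3 - <<'E'
from cell import env
from h import *
s=env.state();print(s['eef_pos'],s['ft_force'],s['opening']*95.1,step(s,(432.1,71.6,52),-.032))
E
```

```text
[432.99567051  71.73147238  54.23358687] [-1.1274832  -0.14186329 -0.67631743] 59.9086349860374 (array([ 2.2, -0.2, -0.9]), array([0.   , 0.003, 0.   ]))
```

Request:
step_arm:
  rows:
    - [-15, 0, 0, 0, 0, 0]
    - [-35, 0, 0, 0, 0, 0]
    - [-45, 0, 0, 0, 0, 0]
    - [-45, 0, 0, 0, 0, 0]
    - [-45, 0, 0, 0, 0, 0]
    - [-40, 0, 0, 0, 0, 0]
    - [0, 0, 0, 0, 0, 0]

```text
t: 23.2
eef_pos: [431.3, 71.8, 285.0]
tcp_rot: [-2.712, 1.569, -2.744]
ft_force: [0.2, -0.4, -3.5]
opening: 0.633
```

```bash
python3 - <<'E'
from cell import env
from h import *
s=env.state();print(s['eef_pos'],s['ft_force'],s['opening']*95.1,step(s,(486.8,-162,265),-.034))
E
```

```text
[431.298692    71.80343481 284.99418098] [ 0.2228374  -0.42406961 -3.51850124] 60.159337166091085 (array([  20.1, -231.9,   62.9]), array([ 0.002, -0.001,  0.001]))
```

Request:
step_arm:
  rows:
    - [0, -45, 12, 0, 0, 0]
    - [0, -45, 12, 0, 0, 0]
    - [0, -45, 12, 0, 0, 0]
    - [0, -40, 11, 0, 0, 0]
    - [0, -30, 8, 0, 0, 0]
    - [0, 0, 0, 0, 0, 0]
    - [0, 0, 0, 0, 0, 0]

```text
t: 24.08
eef_pos: [477.5, -139.6, 274.0]
tcp_rot: [2.859, 1.554, 2.829]
ft_force: [0.5, 0.4, -2.5]
opening: 0.628
```

```bash
python3 - <<'E'
from cell import env
from h import *
s=env.state();print(s['eef_pos'],s['ft_force'],s['opening']*95.1,step(s,(486.8,-162,200),-.034))
np.save('w12.npy',wristT(env,s));a=env.read_camera('wrist')[:,:,::-1];cv2.imwrite('pics/w12.png',a)
t=env.read_camera('top')[:,:,::-1];cv2.imwrite('pics/t12.png',t)
E
```

```text
[ 477.51076105 -139.55828542  274.0234625 ] [ 0.53267048  0.36806221 -2.54612477] 59.70613392532456 (array([ 73.8, -22.5,  11.1]), array([ 0.004, -0.016, -0.005]))
```

View pics/w12.png

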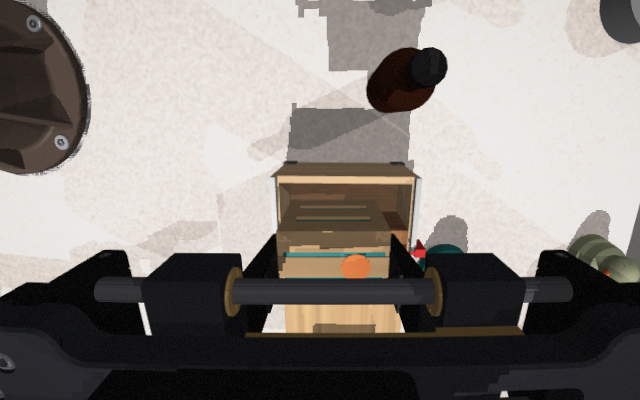

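```bash
python3 - <<'E'
import cv2
a=cv2.imread('pics/w12.png')
cv2.imwrite('pics/w12z.png',cv2.resize(a[155:260,265:425],None,fx=5,fy=5,interpolation=cv2.INTER_CUBIC))
E
```

```text
(no output)
```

View pics/w12z.png

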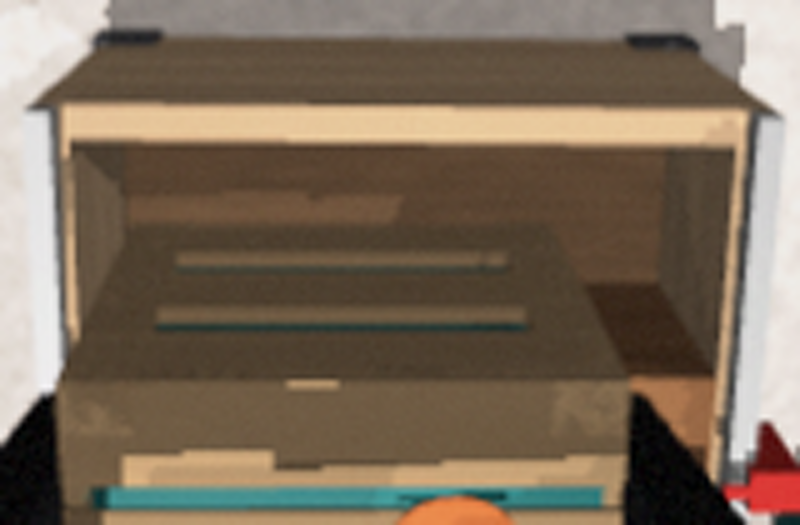

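```bash
python3 - <<'E'
from cell import env
from h import *
c=env.get_calibration('wrist');T=np.load('w12.npy')
b=lambda u,v:((u+.5)/5-.5+265,(v+.5)/5-.5+155)
f=lambda u,v,z:plane(c,b(u,v),z,T).round(1)
print('outer',f(60,103,104),f(750,105,104));print('inner',f(75,144,104),f(735,149,104))
print('rail outer',f(28,107,113),f(780,115,113),)
print('crate top +y edge',f(58,382,279.8),f(630,378,279.8))
E
```

```text
outer [ 412.4 -122.3  104. ] [ 566.  -126.8  104. ]
inner [ 415.  -131.8  104. ] [ 563.1 -136.7  104. ]
rail outer [ 407.3 -121.3  113. ] [ 570.2 -127.3  113. ]
crate top +y edge [ 448.6 -118.6  279.8] [ 508.3 -119.5  279.8]
```

Request:
step_arm:
  rows:
    - [20, -11, 5, 0.004, -0.016, -0.005]
    - [25, -10, 5, 0, 0, 0]
    - [10, 0, 0, 0, 0, 0]
    - [0, 0, 0, 0, 0, 0]

```text
t: 24.68
eef_pos: [486.9, -157.5, 218.8]
tcp_rot: [-0.397, 1.568, -0.426]
ft_force: [0.1, -0.5, -1.8]
opening: 0.631
```

```bash
python3 - <<'E'
from cell import env
from h import *
s=env.state();print(s['eef_pos'],s['ft_force'],s['opening']*95.1,step(s,(487,-161.3,180),-.033))
E
```

```text
[ 486.94086527 -157.5291466   218.8063516 ] [ 0.14852094 -0.45718302 -1.79609413] 59.97056405700133 (array([38.8, -3.7,  0.1]), array([0.004, 0.003, 0.001]))
```

Request:
step_arm:
  rows:
    - [10, -4, 0, 0.004, 0.003, 0.001]
    - [20, 0, 0, 0, 0, 0]
    - [0, 0, 0, 0, 0, 0]
    - [0, 0, 0, 0, 0, 0]

```text
t: 25.18
eef_pos: [487.6, -161.3, 190.0]
tcp_rot: [-0.502, 1.568, -0.535]
ft_force: [0.1, 0.4, -2.8]
opening: 0.628
```

```bash
python3 - <<'E'
from cell import env
from h import *
s=env.state();print(s['eef_pos'],s['ft_force'],s['opening']*95.1,step(s,(487,-161.3,180),-.033))
np.save('w13.npy',wristT(env,s));a=env.read_camera('wrist')[:,:,::-1];cv2.imwrite('pics/w13.png',cv2.resize(a[140:340,230:450],None,fx=3.6,fy=3,interpolation=cv2.INTER_CUBIC))
t=env.read_camera('side')[:,:,::-1];cv2.imwrite('pics/s13.png',cv2.resize(t[80:230,280:440],None,fx=5,fy=4,interpolation=cv2.INTER_CUBIC))
E
```

```text
[ 487.55549451 -161.29011599  190.01623391] [ 0.06484198  0.35302922 -2.82705546] 59.71920258722433 (array([10. , -0. , -0.6]), array([0.001, 0.003, 0.002]))
```

View pics/w13.png

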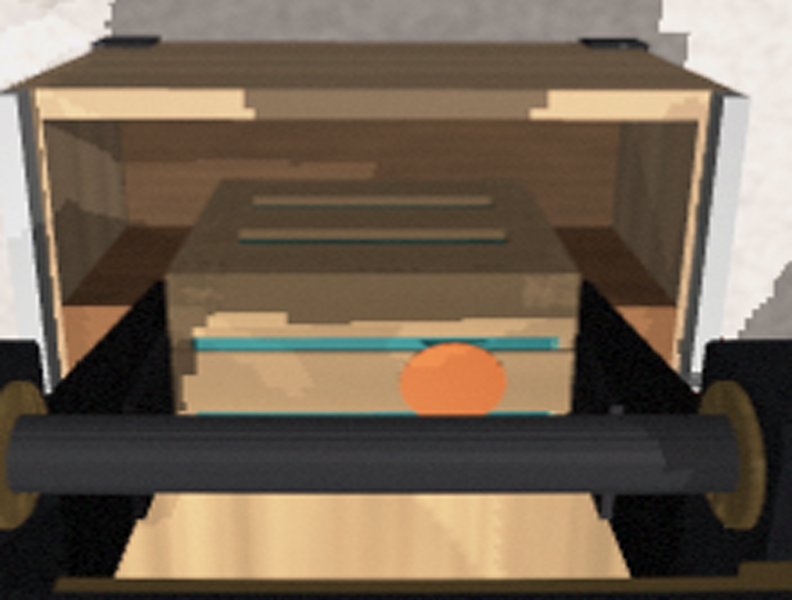

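View pics/s13.png

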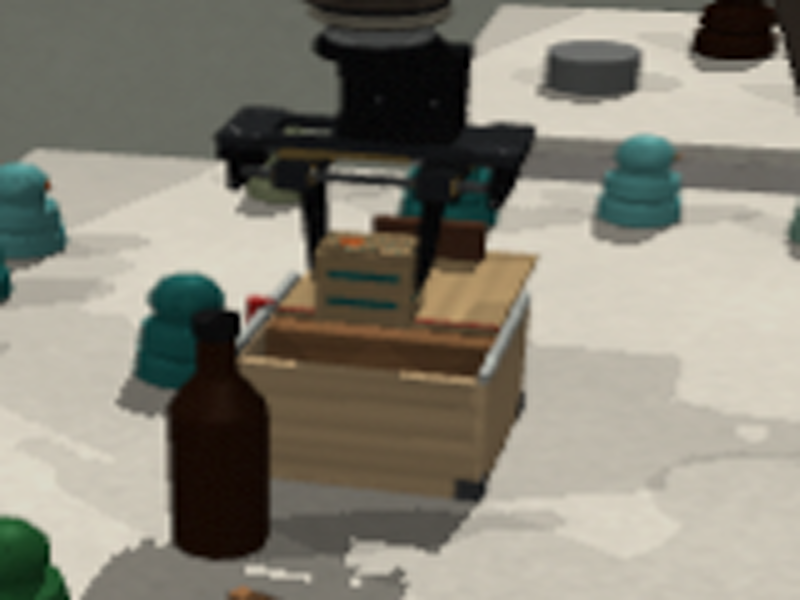

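```bash
python3 - <<'E'
from cell import env
from h import *
c=env.get_calibration('wrist');T=np.load('w13.npy')
b=lambda u,v:((u+.5)/3.6-.5+230,(v+.5)/3-.5+140)
f=lambda u,v,z:plane(c,b(u,v),z,T).round(1)
print('outer',f(36,90,104),f(715,92,104));print('inner',f(45,121,104),f(700,121,104))
print('crate top',f(165,275,195.8),f(580,273,195.8),'bottom',f(222,182,135.8),f(528,181,135.8))
E
```

```text
outer [ 413.2 -122.8  104. ] [ 566.7 -128.3  104. ]
inner [ 414.2 -131.4  104. ] [ 563.8 -136.2  104. ]
crate top [ 458.4 -140.1  195.8] [ 518.5 -141.7  195.8] bottom [ 458.4 -140.9  135.8] [ 519.7 -142.7  135.8]
```

Request:
step_arm:
  rows:
    - [8, 0, 0, 0.001, 0.003, 0.002]
    - [10, 0, 0, 0, 0, 0]
    - [10, 0, 0, 0, 0, 0]
    - [0, 0, 0, 0, 0, 0]

```text
t: 25.78
eef_pos: [487.6, -161.3, 160.4]
tcp_rot: [1.029, 1.57, 0.996]
ft_force: [0.4, -0.7, -3.2]
opening: 0.631
```

```bash
python3 - <<'E'
from cell import env
from h import *
s=env.state();print(s['eef_pos'],s['ft_force'],s['opening']*95.1,step(s,(487,-161.5,102),-.033))
E
```

```text
[ 487.57071841 -161.29876154  160.40847991] [ 0.416808   -0.74945677 -3.2360056 ] 60.04596601870336 (array([58.4, -0.2, -0.6]), array([-0.,  0., -0.]))
```

Request:
step_arm:
  rows:
    - [12, 0, 0, 0, 0, 0]
    - [12, 0, 0, 0, 0, 0]
    - [12, 0, 0, 0, 0, 0]
    - [8, 0, 0, 0, 0, 0]
    - [4, 0, 0, 0, 0, 0]

```text
t: 26.4
eef_pos: [487.7, -161.4, 108.9]
tcp_rot: [1.351, 1.57, 1.317]
ft_force: [-0.4, -0.5, -3.0]
opening: 0.632
```

```bash
python3 - <<'E'
from cell import env
from h import *
s=env.state();print(s['eef_pos'],s['ft_force'],s['qvel'].round(3),step(s,(487,-161.5,102),-.033))
E
```

```text
[ 487.67104563 -161.36503602  108.888591  ] [-0.38343633 -0.47338239 -3.03752599] [-0.002  0.057  0.025  0.    -0.083 -0.   ] (array([ 6.9, -0.2, -0.7]), array([-0.,  0., -0.]))
```

Request:
step_arm:
  rows:
    - [4, 0, 0, 0, 0, 0]
    - [3, 0, 0, 0, 0, 0]
    - [2, 0, 0, 0, 0, 0]

```text
t: 26.78
eef_pos: [487.9, -161.5, 99.5]
tcp_rot: [0.251, 1.57, 0.218]
ft_force: [-0.7, 0.1, -2.9]
opening: 0.628
```

Request:
step_arm:
  rows:
    - [1.5, 0, 0, 0, 0, 0]
    - [1.5, 0, 0, 0, 0, 0]

```text
t: 27.02
eef_pos: [488.0, -161.5, 96.6]
tcp_rot: [-0.058, 1.57, -0.091]
ft_force: [-0.4, -0.1, -3.2]
opening: 0.627
```

Request:
step_arm:
  rows:
    - [1.5, 0, 0, 0, 0, 0]
    - [1.5, 0, 0, 0, 0, 0]

```text
t: 27.28
eef_pos: [488.1, -161.5, 93.5]
tcp_rot: [-0.142, 1.569, -0.176]
ft_force: [0.2, -0.1, -3.6]
opening: 0.629
```

Request:
step_arm:
  rows:
    - [1.5, 0, 0, 0, 0, 0]
    - [1.5, 0, 0, 0, 0, 0]

```text
t: 27.52
eef_pos: [488.1, -161.5, 90.3]
tcp_rot: [-0.118, 1.569, -0.151]
ft_force: [-0.0, 0.6, -2.8]
opening: 0.629
```

Request:
step_arm:
  rows:
    - [1.5, 0, 0, 0, 0, 0]

```text
t: 27.65
eef_pos: [488.1, -161.6, 88.8]
tcp_rot: [-0.152, 1.569, -0.186]
ft_force: [-0.1, 0.7, 0.3]
opening: 0.632
```

Request:
step_arm:
  rows:
    - [1.5, 0, 0, 0, 0, 0]

```text
t: 27.78
eef_pos: [488.1, -161.6, 87.4]
tcp_rot: [-0.182, 1.569, -0.215]
ft_force: [-2.8, 1.8, 6.1]
opening: 0.629
```

Request:
step_arm:
  rows:
    - [0, 0, 0, 0, 0, 0]

```text
t: 27.9
eef_pos: [488.1, -161.5, 87.7]
tcp_rot: [-0.195, 1.569, -0.228]
ft_force: [-3.0, 0.1, 4.2]
opening: 0.628
```

```bash
python3 - <<'E'
from cell import env
from h import *
s=env.state();print(s['eef_pos'],s['ft_force'],s['moment'],step(s,(487,-161.5,87),-.033))
a=env.read_camera('wrist')[:,:,::-1];cv2.imwrite('pics/w14.png',cv2.resize(a[140:340,230:450],None,fx=3.6,fy=3,interpolation=cv2.INTER_CUBIC))
E
```

```text
[ 488.12202876 -161.54144782   87.67976769] [-2.96221731  0.11132428  4.21670795] [0.06193331 0.23738015 0.01345171] (array([ 0.7,  0. , -1.1]), array([-0.   ,  0.002,  0.   ]))
```

View pics/w14.png

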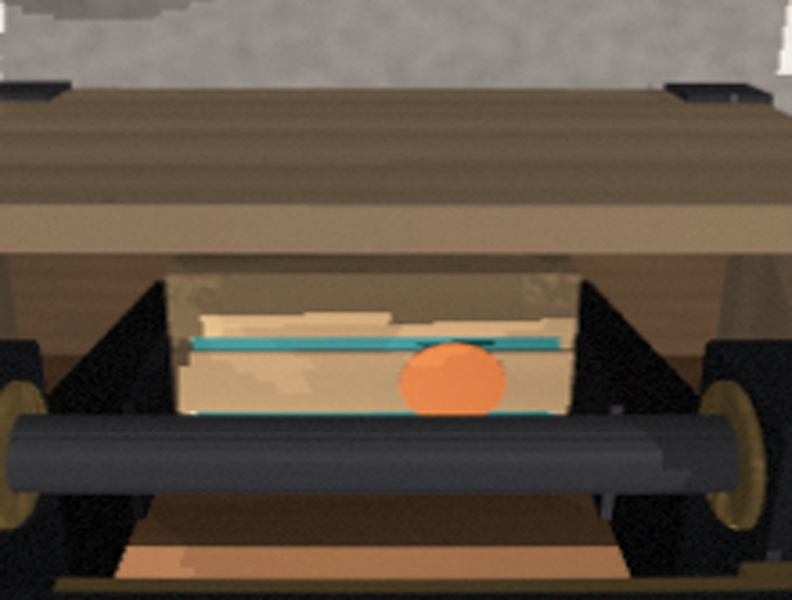

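Request:
step_arm:
  rows:
    - [0, 0, 0, 0, 0, 0]
    - [0, 0, 0, 0, 0, 0]
    - [0, 0, 0, 0, 0, 0]
    - [0, 0, 0, 0, 0, 0]
    - [0, 0, 0, 0, 0, 0]
  grip: 82

```text
t: 28.58
eef_pos: [488.6, -161.8, 87.7]
tcp_rot: [-0.28, 1.568, -0.314]
ft_force: [0.3, 0.1, 0.6]
opening: 0.863
```

```bash
python3 - <<'E'
from cell import env
from h import *
s=env.state();print(s['eef_pos'],s['ft_force'],s['opening']*95)
E
```

```text
[ 488.55883291 -161.75828197   87.67505781] [0.3319213  0.05081207 0.61891439] 81.94615562988338
```

Released without a jolt. Straight up, then view.

Request:
step_arm:
  rows:
    - [-15, 0, 0, 0, 0, 0]
    - [-30, 0, 0, 0, 0, 0]
    - [-40, 0, 0, 0, 0, 0]
    - [-40, 0, 0, 0, 0, 0]
    - [-40, 0, 0, 0, 0, 0]
    - [0, 0, 0, 0, 0, 0]
    - [0, 0, 0, 0, 0, 0]

```text
t: 29.45
eef_pos: [487.3, -161.2, 263.0]
tcp_rot: [-0.344, 1.565, -0.377]
ft_force: [0.2, 0.4, -0.6]
opening: 0.858
```

```bash
python3 - <<'E'
from cell import env
from h import *
s=env.state();print(s['eef_pos'],s['ft_force'])
np.save('w15.npy',wristT(env,s))
for n in ('wrist','side','top'): cv2.imwrite(f'pics/z_{n}.png',env.read_camera(n)[:,:,::-1])
a=cv2.imread('pics/z_wrist.png');cv2.imwrite('pics/z_wz.png',cv2.resize(a[110:300,250:430],None,fx=4.2,fy=3.1,interpolation=cv2.INTER_CUBIC))
E
```

```text
[ 487.31263537 -161.20067242  262.9990657 ] [ 0.20310508  0.4419876  -0.57193904]
```

View pics/z_wz.png

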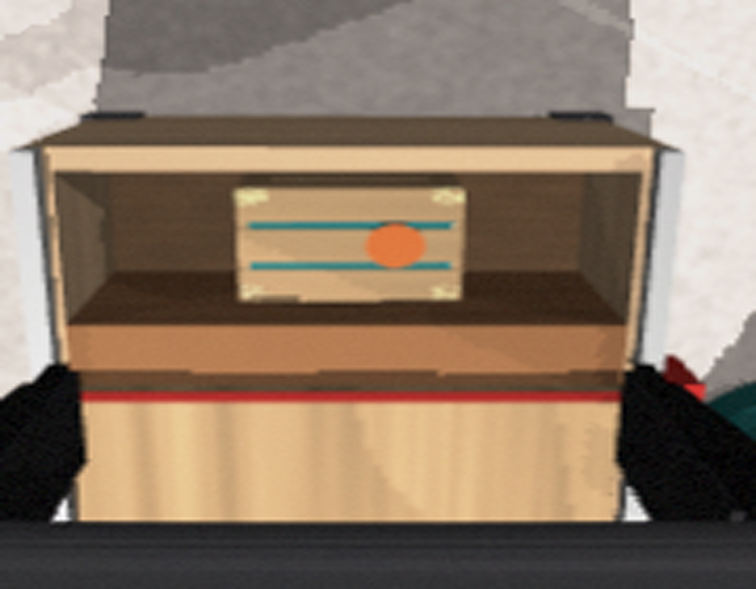

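View pics/z_side.png

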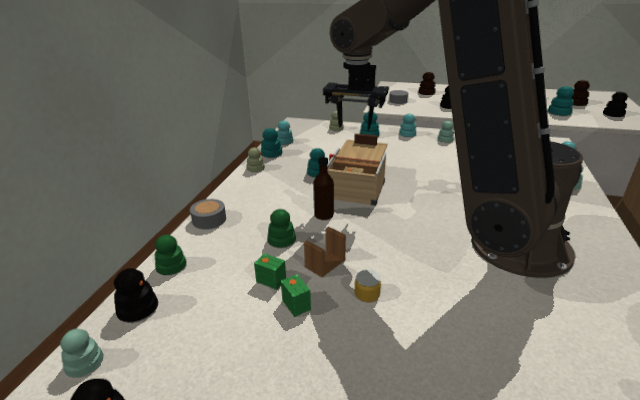

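View pics/z_wrist.png

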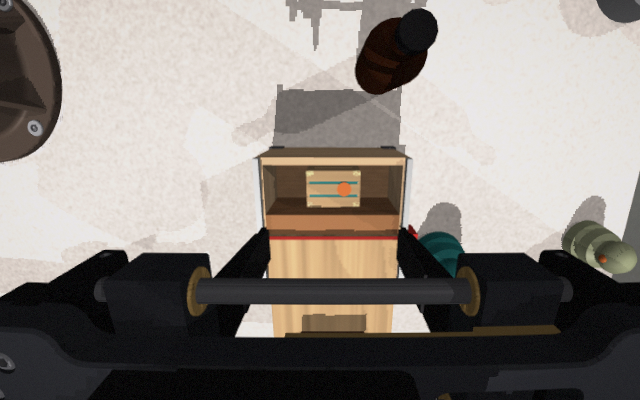

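```bash
python3 - <<'E'
from cell import env
from h import *
c=env.get_calibration('wrist');T=np.load('w15.npy')
b=lambda u,v:((u+.5)/4.2-.5+250,(v+.5)/3.1-.5+110)
f=lambda u,v,z:plane(c,b(u,v),z,T).round(1)
print('edge',f(80,393,110),f(620,393,110),'expected line (558,-214.4) (414,-210.8 rough)')
C=[f(*q,94) for q in [(236,190),(466,190),(462,300),(236,302)]];print(C,np.mean(C,0))
s=env.state();print(s['t'],s['ft_force']);print(env.job_done())
E
```

```text
edge [ 414.5 -210.6  110. ] [ 558.7 -215.7  110. ] expected line (558,-214.4) (414,-210.8 rough)
[array([ 459. , -140.8,   94. ]), array([ 519.4, -142.9,   94. ]), array([ 518.1, -184. ,   94. ]), array([ 456.5, -182.6,   94. ])] [ 488.25  -162.575   94.   ]
29.6 [-0.33396499  0.39976207  0.52174663]
the job is handed in; nothing more can be done
None
```

The job is handed in at about 29.6 s of the 72 s allowed; no verdict was reported.

- **Lid:** I pulled it by the cleat until its red trailing edge was about 0.3 mm from the clip's centre, seen from nearly overhead. A last, more oblique look gave the edge about 1 mm further along. That is within the view's accuracy, and nothing had touched the lid in between.
- **Crate:** I lifted it from the stand by its long sides, set it on the table and took it again by its short ends. I then lowered it into the bay in 1.5 mm steps. It met the boards at about 35 mm height. I stopped at roughly 9 N on the pile and released, and the force on the tool dropped to zero.
- **Last pictures:** The crate stands upright and centred in the bay, about 7 mm clear on each long side. The bottle and both insulators stand undisturbed in them, and so does the tin. The gripper is clear above.

**Set-down on the table was too hard:** I read the force after pauses, when it had already relaxed, so I kept lowering past contact. The push reached about 47 N through the fingers, and the crate slipped about 4–5 mm up between the pads. It stood level and undamaged in the picture afterwards. For the bay I read the force during the motion instead.

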